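# Clear paint chips off a sign plate and put the scraper away

## Robot

A 7-joint arm with a two-finger parallel gripper is mounted at the origin on the work surface. World frame = base frame: x ahead of the robot, y to its left, z up, the work surface at z = 0. Lengths are in m, angles in rad, forces in N, time in s.
With the tool pointing down it reaches from about 0.425 to 0.875 m from the base axis. Payload 4.7 kg.
Tool frame: the origin (TCP) lies on the centre line of the jaws, within the pads' length; the fingertips stand 14 mm ahead of it and the grasp point (between the pads) lies 5 mm behind it; z points along the fingers, y is the line along which they close (so a half turn about z gives the same grasp; the last joint's range is limited). The gripper opens to 87 mm and grips with 3 to 60 N. Pads are 19 mm wide; open, the fingers measure 117 mm over their backs; the gripper's body (75 mm by 190 mm) begins 51 mm behind the grasp point.
Start: joints at [1.347, 0.321, -0.07, 1.45, 0.023, 1.371, -0.057], TCP at [0.153, -0.632, 0.2] pointing down, gripper open.
Joint ranges: [-2.86, 2.86], [-0.3, 2.09], [-1.38, 1.24], [0.06, 2.45], [-1.56, 4.7], [0.09, 2.05], [-2.69, 2.69]. Speed limits (rad/s): [2.57, 2.57, 3.14, 3.14, 3.14, 3.14, 3.14].

## Interface

Orientations are given as a rotation vector (axis times angle).
In Python, from bench import ctrl gives the robot as it stands.
- The arm moves only by the tool send_rows, never from a script. Its argument "steps" is a list of rows, each an object of numbers: "tx", "ty", "tz": the shift along the tool's x, y, z in units of 60 mm (1.0 is 60 mm); "turn": the turn about the tool's z in units of 8 degrees (1.0 is 8 degrees); "grip": the opening, from 0 (shut) to 1 (fully open). A call has 1 to 12 rows; each row shifts and turns the commanded pose from where the row before left it, along the tool's axes as they then stand; what a row does not reach is not made up. A row lasts 1/8 s, in which the tool goes at most 62.5 mm and 10.7 degrees, less where a joint would pass 70% of its speed; a pose out of reach is approached as far as the arm can. A call is refused whole if a number of a shift passes 1 or a number of a turn 1, either way. A call with a gripper value outside its range is refused whole. The fingers move at their own pace and stop on an object; "newtons" is the grip in N (left out, the last holds). Time passes only in rows, so rows that do not move let the fingers close. It gives the time, the measured TCP pose, the force, the opening and the grip force at its end, in the units of the state.
- ctrl.get_state(): the state, without advancing time (a new reading comes with each control period).
- ctrl.get_image(name): name is "side" or "top" or "wrist"; returns a dict with "pixels" (420x560x3 uint8, red, green, blue), "K" (3x3 intrinsics, pixels), "dist" ([k1, k2, p1, p2, k3] as OpenCV has them; the pictures are not rectified), "cam_to_world" (4x4, takes a point from camera to world coordinates); the wrist camera has in their place "T_tool_cam" (4x4, takes a point from camera to tool coordinates, whose origin is the TCP and whose axes are the flange's). Camera axes: x right, y down, z forward; pixel columns grow to the right and rows downward; lengths in m; the calibration is good to about 2 mm. A picture is of the moment at which its call begins: read the wrist's pose just before it. There is no depth.
- ctrl.close_job(): hands the job in; it is judged then, once.
The state is a dict: "time": time; "joint_positions": joint angles; "qd": joint speeds; "joint_torque": joint torques, N m; "position": TCP position; "tool_rot": TCP orientation; "ft_force": force on the tool from outside, world axes, zero at the start; "torque": the same for the moment, N m; "grip_width": opening from 0.0 (shut) to 1.0 (fully open); "grip_force": force on a finger pad.
Only numpy, scipy, OpenCV 4.12 (cv2) and the standard library are available. Lean on these libraries where they do the work, as an engineer would, in place of code of your own. Each camera call takes 0.05 s, during which the arm holds its last target. There are 200 camera calls.

## Task

Push all six loose chips off the yellow sign plate into the tray at its end with the wooden scraper block; do not touch the chips with the gripper. Then put the scraper away standing on its end in the open paint tin (it may lean on the rim): lower it in rather than dropping it, and leave the tin standing. Do not disturb the lidded tin, the tape roll or the brush.

Things in the scene. Friction and masses are not known exactly. Their poses are not given: they have to be found in the camera images.
- panel: Fixed board with the flat yellow sign plate. Origin at table height under the plate's centre; x points along the plate towards the tray, z up. Plate top 24 mm above the table, x -100 to +100 mm, y -88 to +88 mm. Wooden cheeks along both sides (y +-88 to +-102, x -100 to +100), tops 80 mm above the table; the end x = -100 is open, at x = +100 is the drop into the tray.
- tray_in (a point): Centre of the floor of the dark open steel tray (150 mm from the panel's origin along its x, 4 mm above the table). Inside it is 94 mm long (panel x 100 to 194) and 164 mm wide; rim 30 mm above the table.
- chip0: Loose hard black chip of old paint and filler, about 22 x 16 mm and 8 mm thick, lying flat on the yellow plate. Origin at the centre of its underside as built.
- chip1: Loose hard red chip of old paint and filler, about 18 x 20 mm and 8 mm thick, lying flat on the yellow plate. Origin at the centre of its underside as built.
- chip2: Loose hard black chip of old paint and filler, about 24 x 14 mm and 8 mm thick, lying flat on the yellow plate. Origin at the centre of its underside as built.
- chip3: Loose hard white chip of old paint and filler, about 18 x 16 mm and 8 mm thick, lying flat on the yellow plate. Origin at the centre of its underside as built.
- chip4: Loose hard red chip of old paint and filler, about 20 x 18 mm and 8 mm thick, lying flat on the yellow plate. Origin at the centre of its underside as built.
- chip5: Loose hard black chip of old paint and filler, about 22 x 14 mm and 8 mm thick, lying flat on the yellow plate. Origin at the centre of its underside as built.
- scraper: Dark hardwood scraper block, 150 mm long (x) and 52 mm high (z), standing on its rubber lip on the table. Wooden body 26 mm thick (y) from 10 to 52 mm above the lip's foot; below it the black rubber lip, 18 mm thick, as long as the block. Origin at the middle of the lip's underside; symmetric, both ends alike. About 0.2 kg.
- scraper_mid (a point): Middle of the scraper block: halfway along its length, 26 mm above its origin.
- tin: Empty open paint tin of bare metal with black paint runs, loose and standing on the table: outside diameter 86 mm, height 95 mm, wall 4 mm (mouth 78 mm wide), inner floor 5 mm above its origin. Origin at the centre of its underside, z up.
- lidded_tin: Bystander: low grey round tin with its lid on, 94 mm across, 62 mm high. Origin at the centre of its underside.
- tape: Bystander: roll of yellow tape lying flat, 100 mm across, 25 mm high. Origin at the centre of its underside.
- brush: Bystander: brush lying on the table, some 0.2 m long along its x axis.
Things that resemble listed ones, but are neither listed nor needed, are in the scene too. Several things look just like the scraper: the one meant starts farthest to the robot's left. What is shaped like the tin but red is not meant.

How it is judged:
On the way:
1. all six chips lie in the tray (x of chip0 in the frame of panel between 0.098 and 0.2 m and y of chip0 in the frame of panel between -0.09 and 0.09 m and z of each of chip0, chip1, chip2, chip3, chip4, chip5 in the frame of panel below 0.025 m and x of chip1 in the frame of panel between 0.098 and 0.2 m and y of chip1 in the frame of panel between -0.09 and 0.09 m and x of chip2 in the frame of panel between 0.098 and 0.2 m and y of chip2 in the frame of panel between -0.09 and 0.09 m and x of chip3 in the frame of panel between 0.098 and 0.2 m and y of chip3 in the frame of panel between -0.09 and 0.09 m and x of chip4 in the frame of panel between 0.098 and 0.2 m and y of chip4 in the frame of panel between -0.09 and 0.09 m and x of chip5 in the frame of panel between 0.098 and 0.2 m and y of chip5 in the frame of panel between -0.09 and 0.09 m), for 0.2 s.
At the end, for the whole second after the job is handed in: All six chips lie in the tray, below the plate's top; the scraper stands on its end in the open tin, at rest: long axis within 24 degrees and middle within 35 mm of the tin's axis, middle under 95 mm above the tin's underside; the tin stands upright on the table within 6 degrees (all of step 1 and angle between the x axis of scraper and the z axis of tin, either way round below 0.42 rad and horizontal distance between scraper_mid and tin below 0.035 m and z of scraper_mid in the frame of tin below 0.095 m and linear speed of each of scraper, tin below 0.03 m/s and angle between tin's own z axis and vertical below 0.1 rad and height (world z) of tin below 0.01 m); the robot touches nothing.
It fails at once if the gripper touches a chip (contact force between any of the fingers, the arm and chip0 above 0.5 N or contact force between any of the fingers, the arm and chip1 above 0.5 N or contact force between any of the fingers, the arm and chip2 above 0.5 N or contact force between any of the fingers, the arm and chip3 above 0.5 N or contact force between any of the fingers, the arm and chip4 above 0.5 N or contact force between any of the fingers, the arm and chip5 above 0.5 N).
It fails at once if the scraper is dropped into the tin (falls faster than 0.7 m/s there) (horizontal distance between scraper_mid and tin below 0.04 m and height (world z) of scraper_mid below 0.22 m and linear speed of scraper above 0.7 m/s).
It fails at once if the tin is tipped by more than 30 degrees (angle between tin's own z axis and vertical above 0.52 rad).
It fails at once if the lidded tin, the tape roll or the brush is moved by more than 30 mm or the lidded tin is tipped (distance of any of lidded_tin, tape, brush from where it was at the start of the episode above 0.03 m or angle between lidded_tin's own z axis and vertical above 0.4 rad).
It also fails if it takes over 72 s, if anything falls off the work surface, if the arm or the gripper's body presses on something with over 40 N, if the wrist force passes 120 N, or if a joint passes its speed limit or range.

## Working session

There is one attempt and no reset: what is moved stays moved. The work goes in short steps, Python scripts to look and compute and a tool call to move; the robot and the scene stay as the last step left them, time stands still between calls to the robot, and variables do not carry over. Pictures are saved under pics/ and viewed, at most 10 in all, crops included, and the job is handed in when it is done.

Besides the shell and the picture viewer there is one more tool, called after "Call:" by a JSON object that holds its "name" and its "arguments", one argument or row to a line. send_rows: Moves the arm, as the interface text tells. Its arguments: {"type":"object","properties":{"steps":{"type":"array"},"newtons":{"type":"number"}},"required":["steps"]}

```bash
ls; mkdir -p pics
cat > h.py <<'E'
import numpy as np,cv2
from scipy.spatial.transform import Rotation as R
from bench import ctrl
def grab(n):
    s=ctrl.get_state(); im=ctrl.get_image(n)
    T=np.array(im.get("cam_to_world")) if "cam_to_world" in im else None
    if T is None:
        W=np.eye(4);W[:3,:3]=R.from_rotvec(s["tool_rot"]).as_matrix();W[:3,3]=s["position"]
        T=W@np.array(im["T_tool_cam"])
    return np.array(im["pixels"]),np.array(im["K"]),np.array(im["dist"],float),T
def save(f,px): cv2.imwrite(f,cv2.cvtColor(px,cv2.COLOR_RGB2BGR))
def plane(c,uv,z):
    _,K,d,T=c
    p=cv2.undistortPoints(np.array(uv,float).reshape(-1,1,2),K,d)[:,0]
    r=np.c_[p,np.ones(len(p))]@T[:3,:3].T
    return T[:3,3]+r*((z-T[2,3])/r[:,2])[:,None]
def proj(c,P):
    _,K,d,T=c
    Ti=np.linalg.inv(T)
    return cv2.projectPoints(np.array(P,float).reshape(-1,3),cv2.Rodrigues(Ti[:3,:3])[0],Ti[:3,3],K,d)[0][:,0]
def tri(c1,u1,c2,u2):
    A=[];b=[]
    for c,u in((c1,u1),(c2,u2)):
        o=c[3][:3,3];q=plane(c,[u],0)[0]-o;q/=np.linalg.norm(q);M=np.eye(3)-np.outer(q,q);A.append(M);b.append(M@o)
    return np.linalg.lstsq(np.vstack(A),np.hstack(b),rcond=None)[0]
E
python3 - <<'E'
from h import *
import pickle
D={}
for n in("top","side"):
    D[n]=grab(n);save(f"pics/{n}0.png",D[n][0]);print(n,D[n][3].round(3).tolist(),D[n][1].round(0).tolist())
pickle.dump(D,open("d0.pkl","wb"))
s=ctrl.get_state();print(s)
E
```

```text
pics
top [[-0.019, -0.982, 0.187, 0.355], [-1.0, 0.014, -0.026, -0.038], [0.023, -0.187, -0.982, 1.028], [0.0, 0.0, 0.0, 1.0]] [[407.0, 0.0, 277.0], [0.0, 407.0, 212.0], [0.0, 0.0, 1.0]]
side [[0.975, -0.121, 0.187, 0.319], [-0.222, -0.576, 0.787, -0.961], [0.013, -0.809, -0.588, 0.706], [0.0, 0.0, 0.0, 1.0]] [[447.0, 0.0, 281.0], [0.0, 447.0, 210.0], [0.0, 0.0, 1.0]]
{'time': 0.1, 'joint_positions': array([ 1.34711788,  0.32173005, -0.07010736,  1.45160781,  0.02261286,
        1.37076641, -0.05693277]), 'qd': array([-4.86256184e-05, -1.58895621e-03,  2.12276374e-03, -3.16891986e-03,
        4.10652934e-04, -1.26983181e-03, -2.92592527e-04]), 'joint_torque': array([-2.36388851e-04, -4.92573166e+01, -4.05897880e-01, -3.13400567e+01,
       -6.41144835e-02,  3.93628108e-02,  1.08773379e-04]), 'position': array([ 0.15293429, -0.63118808,  0.1988558 ]), 'tool_rot': array([-3.11772690e+00, -3.72452622e-01,  4.76524833e-04]), 'ft_force': array([0.13435852, 0.53501512, 0.43809694]), 'torque': array([-0.02165625,  0.00567678,  0.03235357]), 'grip_force': 0.0, 'grip_width': 0.9975487546829427}
```

View pics/top0.png

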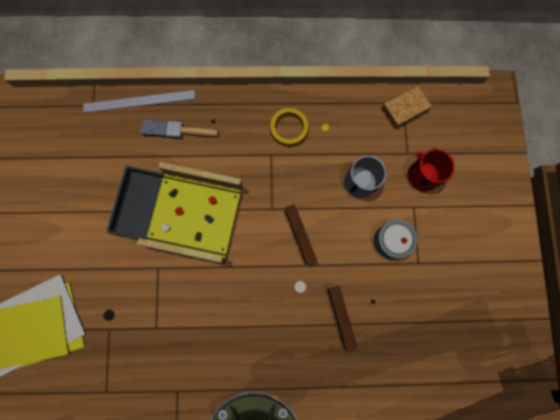

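View pics/side0.png

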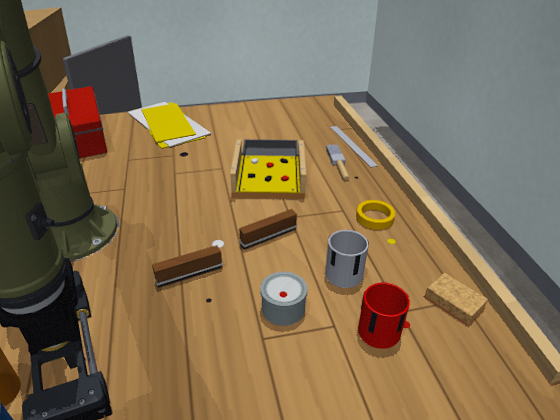

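The side view shows scraper A at (268,229) and look-alike B at (187,266), the metal tin at (346,258), the red tin at (384,315), the lidded tin at (284,297) and the tape at (376,214). In the top view these are A (301,236), B (342,318), metal tin (367,176), red tin (435,168), lidded tin (397,240), plate (195,215) and tray (135,205).
Candidates for the scraper in the top view are A (301,236) and B (342,318). Image left is world +y, so A is farther left and I choose A. The tin is the grey one at (367,176), not the red one at (435,168).

Run:
```python
from h import *
import pickle
D=pickle.load(open("d0.pkl","rb"))
t,s=D["top"],D["side"]
def crop(c,x,y,w,h,W,H): return cv2.resize(c[0][y:y+h,x:x+w],(W,H),interpolation=cv2.INTER_CUBIC)
a=crop(t,280,195,50,75,400,600)[:300*2]
b=np.vstack([crop(s,230,200,80,60,400,300),crop(s,225,130,90,67,400,300)])
save("pics/c1.png",np.hstack([a,b]))
print("A,B ground",plane(t,[(301,236),(342,318),(367,176),(397,240),(290,127),(180,130)],0.04).round(3).tolist())
for n,c in D.items():
    hsv=cv2.cvtColor(c[0],cv2.COLOR_RGB2HSV)
    m=cv2.inRange(hsv,(24,150,90),(34,255,255))
    cs=cv2.findContours(m,cv2.RETR_EXTERNAL,cv2.CHAIN_APPROX_NONE)[0]
    for k in cs:
        if cv2.contourArea(k)>800:
            r=cv2.minAreaRect(k);x,y,w,h=cv2.boundingRect(k)
            print(n,"yellow",np.round(r,1) if 0 else [np.round(q,1) for q in r],cv2.approxPolyDP(cv2.convexHull(k),6,True)[:,0].tolist())
            q=cv2.approxPolyDP(cv2.convexHull(k),6,True)[:,0]
            print(plane(c,q,0.024).round(3).tolist())
    m=cv2.inRange(hsv,(0,90,20),(14,255,95)); 
    cs=cv2.findContours(m,cv2.RETR_EXTERNAL,cv2.CHAIN_APPROX_NONE)[0]
    for k in cs:
        if cv2.contourArea(k)>250:
            r=cv2.minAreaRect(k);print(n,"brown",[np.round(q,1) for q in r],cv2.boxPoints(r).round(1).tolist());print(plane(c,cv2.boxPoints(r),.052).round(3).tolist())
```

```text
A,B ground [[0.483, -0.122, 0.04], [0.286, -0.214, 0.04], [0.633, -0.294, 0.04], [0.469, -0.359, 0.04], [0.766, -0.102, 0.04], [0.761, 0.18, 0.04]]
top yellow [array([ 36.9, 332.2]), array([60.7, 86.8]), np.float64(77.8)] [[59, 297], [84, 345], [0, 367], [0, 310]]
[[0.346, 0.464, 0.024], [0.234, 0.396, 0.024], [0.186, 0.591, 0.024], [0.317, 0.604, 0.024]]
top yellow [array([193.6, 214.4]), array([81.9, 68. ]), np.float64(12.1)] [[165, 174], [239, 190], [225, 253], [148, 239]]
[[0.649, 0.218, 0.024], [0.604, 0.03, 0.024], [0.446, 0.065, 0.024], [0.483, 0.255, 0.024]]
top brown [array([292.1, 381.5]), array([ 45.9, 177.4]), np.float64(84.0)] [[201.5, 368.0], [377.8999938964844, 349.3999938964844], [382.70001220703125, 395.0], [206.3000030517578, 413.6000061035156]]
[[0.182, 0.115, 0.052], [0.214, -0.292, 0.052], [0.114, -0.297, 0.052], [0.084, 0.103, 0.052]]
top brown [array([264.1, 350.9]), array([65.7, 16.4]), np.float64(5.9)] [[230.60000610351562, 355.6000061035156], [232.3000030517578, 339.29998779296875], [297.6000061035156, 346.1000061035156], [295.8999938964844, 362.399993896484
[... 2184 characters left out ...]
11, 0.052], [0.362, -0.258, 0.052], [0.22, -0.28, 0.052]]
side brown [array([268.8, 229.6]), array([15.8, 60. ]), np.float64(75.2)] [[237.8000030517578, 229.60000610351562], [295.79998779296875, 214.3000030517578], [299.79998779296875, 229.5], [241.8000030517578, 244.8000030517578]]
[[0.41, -0.142, 0.052], [0.558, -0.111, 0.052], [0.553, -0.171, 0.052], [0.411, -0.198, 0.052]]
side brown [array([ 90.5, 143.7]), array([24.2, 29. ]), np.float64(77.9)] [[73.80000305175781, 134.89999389648438], [102.0999984741211, 128.8000030517578], [107.19999694824219, 152.5], [78.80000305175781, 158.60000610351562]]
[[-0.054, 0.469, 0.052], [0.037, 0.494, 0.052], [0.071, 0.315, 0.052], [-0.012, 0.296, 0.052]]
```

View pics/c1.png

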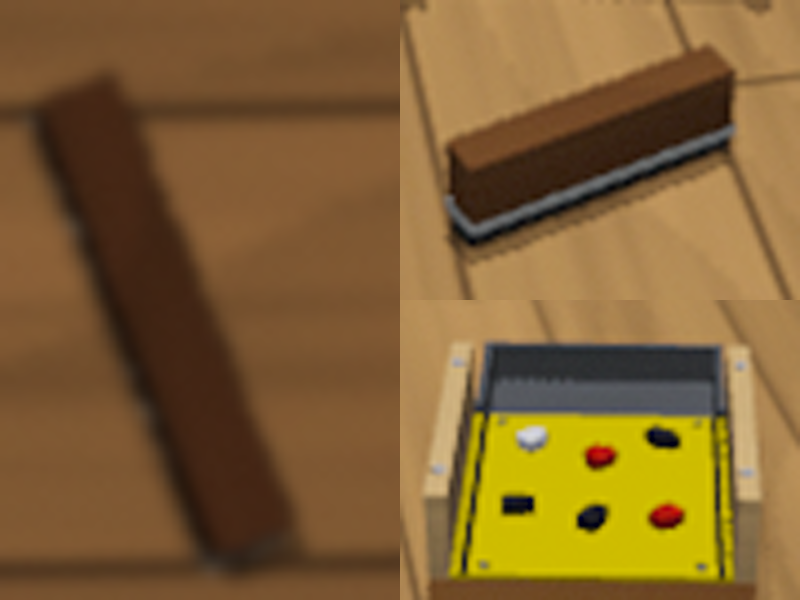

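The crop confirms A: dark wooden body, rubber lip and grey strip. In the side view its top-face corners are about (240,229), (292,209), (297,214) and (245,234). The chips (2 red, 3 black, 1 white) all lie well inside the plate.

```bash
cat >> h.py <<'E'
def need(xyz=None,ydir=None,s=None):
    """units of shift (in the tool axes after the turn) and of turn to bring TCP to xyz and tool y parallel to ydir (deg, mod 180)"""
    s=s or ctrl.get_state();M=R.from_rotvec(s["tool_rot"]).as_matrix()
    t=0
    if ydir is not None:
        cur=np.degrees(np.arctan2(M[1,1],M[0,1]))
        d=(ydir-cur+90)%180-90      # world yaw; tool z is down -> turn = -d
        t=-d; M=M@R.from_rotvec([0,0,np.radians(t)]).as_matrix()
    print("turn",round(t/8,2),"y-yaw now",round(float(np.degrees(np.arctan2(R.from_rotvec(s["tool_rot"]).as_matrix()[1,1],R.from_rotvec(s["tool_rot"]).as_matrix()[0,1]))),2),"q7",round(s["joint_positions"][6],2))
    if xyz is not None: print("shift units",(M.T@(np.array(xyz)-s["position"])/.06).round(2),"tool z",M[:,2].round(3))
E
python3 - <<'E'
from h import *
import pickle
D=pickle.load(open("d0.pkl","rb"));t,s=D["top"],D["side"]
P=[tri(t,a,s,b) for a,b in (((285,208),(291.6,209)),((294,204.4),(297,214.4)),((317,260),(245,234)),((308.5,264),(240,229.4)))]
P=np.array(P);print(P.round(3).tolist());c=P.mean(0);d=(P[0]+P[1]-P[2]-P[3])/2
a=np.degrees(np.arctan2(d[1],d[0]));print(c.round(4),np.linalg.norm(d),a)
need([c[0],c[1],.2],a+90)
# tin rim by ellipse extremes: grey mask
for n,cc,box in(("top",t,(335,145,65,65)),("side",s,(318,225,60,70))):
    x,y,w,h=box;hsv=cv2.cvtColor(cc[0][y:y+h,x:x+w],cv2.COLOR_RGB2HSV)
    m=cv2.inRange(hsv,(0,0,60),(180,75,255))|cv2.inRange(hsv,(85,0,40),(135,160,255))
    k=max(cv2.findContours(m,cv2.RETR_EXTERNAL,cv2.CHAIN_APPROX_NONE)[0],key=cv2.contourArea)
    print(n,cv2.boundingRect(k),np.add(cv2.minEnclosingCircle(k)[0],(x,y)),cv2.minEnclosingCircle(k)[1])
E
```

```text
[[0.553, -0.084, 0.049], [0.562, -0.107, 0.048], [0.424, -0.158, 0.049], [0.415, -0.138, 0.048]]
[ 0.4882 -0.1217  0.0486] 0.14749310460345444 20.760236284597156
turn -0.89 y-yaw now -76.38 q7 -0.06
shift units [ 8.24 -5.96 -0.01] tool z [-0.001  0.002 -1.   ]
top (14, 10, 38, 37) [367.5 173. ] 18.741764068603516
side (7, 5, 44, 58) [345.5        258.18421173] 29.165143966674805
```

Call:
{"name": "send_rows", "arguments": {
  "steps": [
    {"turn": -0.89, "grip": 1},
    {"tx": 0.82, "ty": -0.6},
    {"tx": 0.82, "ty": -0.6},
    {"tx": 0.82, "ty": -0.6},
    {"tx": 0.82, "ty": -0.6},
    {"tx": 0.82, "ty": -0.6},
    {"tx": 0.82, "ty": -0.6},
    {"tx": 0.82, "ty": -0.6},
    {"tx": 0.82, "ty": -0.6},
    {"tx": 0.82, "ty": -0.6},
    {"tx": 0.82, "ty": -0.6},
    {}
  ],
  "newtons": 40
}}

```text
validation failed for argument at $.st...
```

Run:
```python
from h import *
import pickle
w=grab("wrist");save("pics/w1.png",w[0]);pickle.dump(w,open("w1.pkl","wb"))
need([.4882,-.1217,.045],110.8);print(w[3].round(3).tolist())
```

```text
turn -0.9 y-yaw now -76.38 q7 -0.06
shift units [ 8.24 -5.95  2.58] tool z [-0.     0.001 -1.   ]
[[0.235, -0.926, -0.294, 0.235], [-0.972, -0.225, -0.069, -0.611], [-0.002, 0.302, -0.953, 0.385], [0.0, 0.0, 0.0, 1.0]]
```

View pics/w1.png

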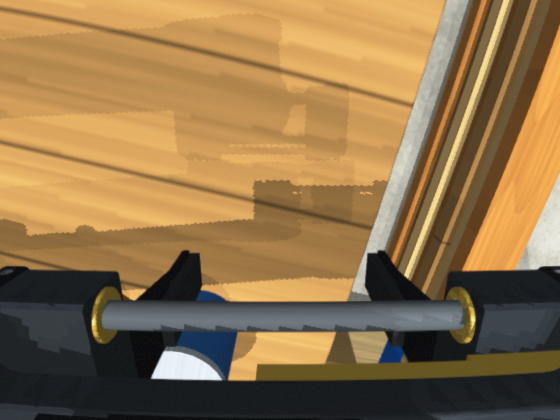

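The move was refused, so the wrist picture shows only bare table at the start pose, plus a blue can behind the fingers near (205,330). I'll resend with every key filled in.

Call:
{"name": "send_rows", "arguments": {
  "steps": [
    {"tx": 0, "ty": 0, "tz": 0, "turn": -0.89, "grip": 1},
    {"tx": 0.82, "ty": -0.6, "tz": 0, "turn": 0, "grip": 1},
    {"tx": 0.82, "ty": -0.6, "tz": 0, "turn": 0, "grip": 1},
    {"tx": 0.82, "ty": -0.6, "tz": 0, "turn": 0, "grip": 1},
    {"tx": 0.82, "ty": -0.6, "tz": 0, "turn": 0, "grip": 1},
    {"tx": 0.82, "ty": -0.6, "tz": 0, "turn": 0, "grip": 1},
    {"tx": 0.82, "ty": -0.6, "tz": 0, "turn": 0, "grip": 1},
    {"tx": 0.82, "ty": -0.6, "tz": 0, "turn": 0, "grip": 1},
    {"tx": 0.82, "ty": -0.6, "tz": 0, "turn": 0, "grip": 1},
    {"tx": 0.82, "ty": -0.6, "tz": 0, "turn": 0, "grip": 1},
    {"tx": 0.82, "ty": -0.6, "tz": 0, "turn": 0, "grip": 1},
    {"tx": 0, "ty": 0, "tz": 0, "turn": 0, "grip": 1}
  ],
  "newtons": 40
}}

```text
time: 1.65
position: [0.4877, -0.1149, 0.2]
tool_rot: [-3.086, -0.581, -0.002]
ft_force: [0.4, -0.3, -0.1]
grip_width: 1.001
grip_force: 0.0
```

Run:
```python
from h import *
import pickle
w=grab("wrist");save("pics/w2.png",w[0]);pickle.dump(w,open("w2.pkl","wb"))
need([.4882,-.1217,.034],110.8)
print(proj(w,[[.4882,-.1217,.052]]))
```

```text
turn 0.03 y-yaw now -68.94 q7 -1.03
shift units [0.01 0.06 2.76] tool z [-0.  0. -1.]
[[289.88458073 193.33235093]]
```

View pics/w2.png

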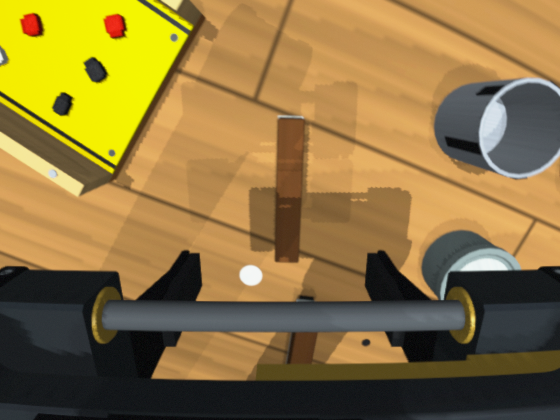

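The wrist view shows the scraper centred at (289,190), between (290.5,118) and (287.5,262), as predicted at (290,193). The tin rim is at about (523,127) and the plate is at upper left.

Run:
```python
from h import *
import pickle
w=pickle.load(open("w2.pkl","rb"))
q=plane(w,[(290.5,118),(287.3,262)],.052);d=q[0]-q[1];print(q.round(4),np.linalg.norm(d),np.degrees(np.arctan2(d[1],d[0])),q.mean(0))
m=q.mean(0);need([m[0],m[1],.034],90+np.degrees(np.arctan2(d[1],d[0])))
```

```text
[[ 0.5568 -0.0952  0.052 ]
 [ 0.4166 -0.1471  0.052 ]] 0.14955356937322908 20.33431713679075 [ 0.48669264 -0.12114282  0.052     ]
turn 0.09 y-yaw now -68.94 q7 -1.03
shift units [-0.01  0.05  2.76] tool z [-0.  0. -1.]
```

Call:
{"name": "send_rows", "arguments": {
  "steps": [
    {"tx": 0, "ty": 0.05, "tz": 0.7, "turn": 0.08, "grip": 1},
    {"tx": 0, "ty": 0, "tz": 0.7, "turn": 0, "grip": 1},
    {"tx": 0, "ty": 0, "tz": 0.7, "turn": 0, "grip": 1},
    {"tx": 0, "ty": 0, "tz": 0.4, "turn": 0, "grip": 1},
    {"tx": 0, "ty": 0, "tz": 0.25, "turn": 0, "grip": 1},
    {"tx": 0, "ty": 0, "tz": 0, "turn": 0, "grip": 0},
    {"tx": 0, "ty": 0, "tz": 0, "turn": 0, "grip": 0},
    {"tx": 0, "ty": 0, "tz": 0, "turn": 0, "grip": 0},
    {"tx": 0, "ty": 0, "tz": 0, "turn": 0, "grip": 0},
    {"tx": 0, "ty": 0, "tz": 0, "turn": 0, "grip": 0},
    {"tx": 0, "ty": 0, "tz": 0, "turn": 0, "grip": 0}
  ],
  "newtons": 40
}}

```text
time: 3.08
position: [0.4868, -0.1236, 0.0349]
tool_rot: [3.093, 0.548, 0.0]
ft_force: [0.1, 0.3, -1.0]
grip_width: 0.406
grip_force: 0.0
```

Call:
{"name": "send_rows", "arguments": {
  "steps": [
    {"tx": 0, "ty": 0, "tz": 0, "turn": 0, "grip": 0},
    {"tx": 0, "ty": 0, "tz": 0, "turn": 0, "grip": 0},
    {"tx": 0, "ty": 0, "tz": 0, "turn": 0, "grip": 0},
    {"tx": 0, "ty": 0, "tz": 0, "turn": 0, "grip": 0},
    {"tx": 0, "ty": 0, "tz": -0.3, "turn": 0, "grip": 0},
    {"tx": 0, "ty": 0, "tz": -0.6, "turn": 0, "grip": 0},
    {"tx": 0, "ty": 0, "tz": -0.8, "turn": 0, "grip": 0},
    {"tx": 0, "ty": 0, "tz": -0.7, "turn": 0, "grip": 0},
    {"tx": 0, "ty": 0, "tz": -0.4, "turn": 0, "grip": 0},
    {"tx": 0, "ty": 0, "tz": 0, "turn": 0, "grip": 0}
  ]
}}

```text
time: 4.32
position: [0.4884, -0.1238, 0.2061]
tool_rot: [3.09, 0.548, 0.007]
ft_force: [-0.1, -0.9, 0.1]
grip_width: 0.005
grip_force: 0.0
```

Run:
```python
from h import *
import pickle
w=grab("wrist");pickle.dump(w,open("w3.pkl","wb"))
s=ctrl.get_state();print(s["position"],s["ft_force"],s["grip_width"],s["grip_force"])
# plate corners in w2 view partially; panel estimate
a=77.5;c=np.array([.5435,.141])
ex=np.array([np.cos(np.radians(a)),np.sin(np.radians(a))]);st=c-ex*.135
print("start",st);need([st[0],st[1],.20],a)
```

```text
[ 0.4872997  -0.12365009  0.20419396] [-0.29955398  0.75415022 -0.83620889] 0.004129712539756378 0.0
start [0.51428065 0.00920004]
turn 4.08 y-yaw now -69.89 q7 -1.04
shift units [-0.04 -2.26  0.07] tool z [ 0.002 -0.001 -1.   ]
```

Run:
```python
from h import *
import pickle
w=pickle.load(open("w3.pkl","rb"));s=grab("side");save("pics/m4.png",np.hstack([cv2.resize(w[0],(400,300)),cv2.resize(s[0][170:320,140:340],(400,300))]))
print(proj(w,[[.4867,-.1211,.052]]))
```

```text
[[279.50898099 190.93073245]]
```

View pics/m4.png

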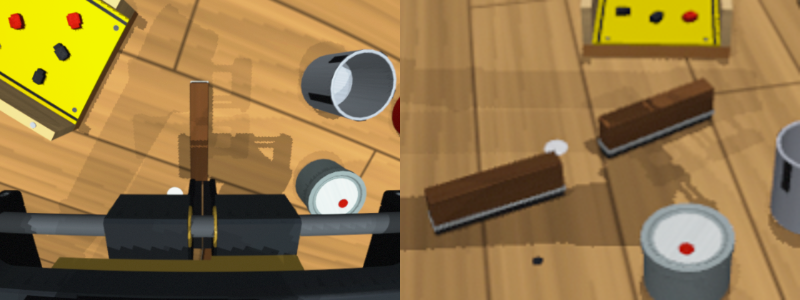

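The left half shows the fingers shut at (203,215). Both halves show the scraper still standing where it was, so the grasp slipped or missed. I'll retry and watch the fingers closely.

Call:
{"name": "send_rows", "arguments": {
  "steps": [
    {"tx": 0, "ty": 0, "tz": 0, "turn": 0, "grip": 1},
    {"tx": 0, "ty": 0, "tz": 0, "turn": 0, "grip": 1},
    {"tx": 0, "ty": 0, "tz": 0, "turn": 0, "grip": 1},
    {"tx": 0, "ty": -0.03, "tz": 0, "turn": 0, "grip": 1},
    {"tx": 0, "ty": 0, "tz": 0, "turn": 0, "grip": 1},
    {"tx": 0, "ty": 0, "tz": 0, "turn": 0, "grip": 1},
    {"tx": 0, "ty": 0, "tz": 0.7, "turn": 0, "grip": 1},
    {"tx": 0, "ty": 0, "tz": 0.7, "turn": 0, "grip": 1},
    {"tx": 0, "ty": 0, "tz": 0.7, "turn": 0, "grip": 1},
    {"tx": 0, "ty": 0, "tz": 0.5, "turn": 0, "grip": 1},
    {"tx": 0, "ty": 0, "tz": 0.25, "turn": 0, "grip": 1},
    {"tx": 0, "ty": 0, "tz": 0, "turn": 0, "grip": 1}
  ],
  "newtons": 40
}}

```text
time: 5.92
position: [0.4857, -0.1217, 0.0314]
tool_rot: [-3.092, -0.548, 0.002]
ft_force: [0.1, 0.5, 0.3]
grip_width: 0.998
grip_force: 0.0
```

Call:
{"name": "send_rows", "arguments": {
  "steps": [
    {"tx": 0, "ty": 0, "tz": 0, "turn": 0, "grip": 0},
    {"tx": 0, "ty": 0, "tz": 0, "turn": 0, "grip": 0},
    {"tx": 0, "ty": 0, "tz": 0, "turn": 0, "grip": 0},
    {"tx": 0, "ty": 0, "tz": 0, "turn": 0, "grip": 0},
    {"tx": 0, "ty": 0, "tz": 0, "turn": 0, "grip": 0},
    {"tx": 0, "ty": 0, "tz": 0, "turn": 0, "grip": 0},
    {"tx": 0, "ty": 0, "tz": 0, "turn": 0, "grip": 0},
    {"tx": 0, "ty": 0, "tz": 0, "turn": 0, "grip": 0},
    {"tx": 0, "ty": 0, "tz": 0, "turn": 0, "grip": 0}
  ],
  "newtons": 40
}}

```text
time: 7.05
position: [0.4861, -0.1219, 0.0318]
tool_rot: [3.093, 0.548, -0.0]
ft_force: [0.3, 0.3, -0.2]
grip_width: 0.062
grip_force: 0.0
```

Call:
{"name": "send_rows", "arguments": {
  "steps": [
    {"tx": 0, "ty": 0, "tz": 0, "turn": 0, "grip": 0},
    {"tx": 0, "ty": 0, "tz": 0, "turn": 0, "grip": 0}
  ]
}}

```text
time: 7.3
position: [0.4861, -0.1219, 0.0318]
tool_rot: [3.093, 0.548, -0.0]
ft_force: [-0.3, 0.4, 0.6]
grip_width: 0.009
grip_force: 0.0
```

The fingers shut on nothing again, so they are not where the scraper is. I'll look from the side.

Run:
```python
from h import *
import pickle
s=grab("side");t=grab("top");w=grab("wrist");pickle.dump((s,t,w),open("d5.pkl","wb"))
p=ctrl.get_state()["position"];print(proj(s,[p]),proj(t,[p]),proj(w,[p]))
save("pics/m5.png",np.hstack([cv2.resize(s[0][150:330,180:420],(400,300)),cv2.resize(t[0][160:310,220:420],(400,300))]))
```

```text
[[267.88489867 227.10948078]] [[300.58370441 235.05736631]] [[283.23159537 252.51878136]]
```

View pics/m5.png

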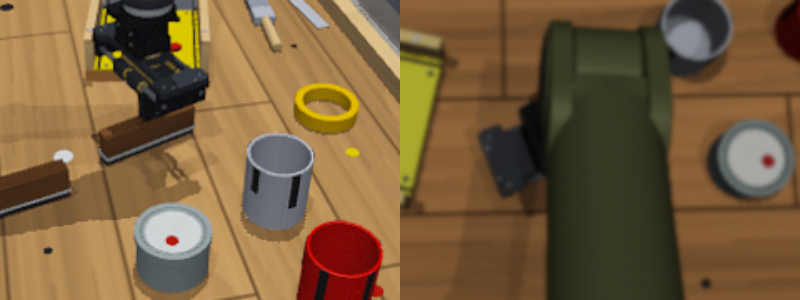

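The left half shows the gripper behind and above the scraper, at about (155,110) in the crop. The fingertips are not straddling it as the reported pose would imply. I'll check the numbers and take a closer composite.

Run:
```python
from h import *
import pickle
s,t,w=pickle.load(open("d5.pkl","rb"))
st=ctrl.get_state();p=st["position"];print(p,st["joint_positions"].round(3))
M=R.from_rotvec(st["tool_rot"]).as_matrix()
for nm,o in(("tip",[0,0,.014]),("grasp",[0,0,-.005]),("body",[0,0,-.056]),("body+y",[0,.095,-.056]),("body-y",[0,-.095,-.056]),("+x",[.03,0,0])):
    q=p+M@np.array(o);print(nm,q.round(3),"side",proj(s,[q])[0].round(0),"wrist",proj(w,[q])[0].round(0))
print("f",w[1][0,0],"cam",w[3].round(3).tolist())
a=cv2.resize(w[0],(400,300));b=cv2.resize(s[0][160:260,200:333],(800,600),interpolation=cv2.INTER_CUBIC)[:300*2]
b=cv2.resize(s[0][180:255,220:320],(400,300),interpolation=cv2.INTER_CUBIC)
save("pics/m6.png",np.hstack([a,b]))
```

```text
[ 0.48613093 -0.12193841  0.03183689] [ 0.763  0.212 -0.619  1.984  0.147  0.988 -1.146]
tip [ 0.486 -0.122  0.018] side [268. 232.] wrist [283. 243.]
grasp [ 0.486 -0.122  0.037] side [268. 225.] wrist [283. 256.]
body [ 0.486 -0.122  0.088] side [268. 208.] wrist [283. 306.]
body+y [ 0.519 -0.211  0.088] side [290. 230.] wrist [494. 303.]
body-y [ 0.453 -0.033  0.088] side [248. 190.] wrist [ 73. 303.]
+x [ 0.514 -0.112  0.032] side [278. 223.] wrist [283. 204.]
f 342.8842058691118 cam [[0.343, -0.895, -0.284, 0.565], [-0.939, -0.327, -0.103, -0.093], [-0.0, 0.302, -0.953, 0.218], [0.0, 0.0, 0.0, 1.0]]
```

View pics/m6.png

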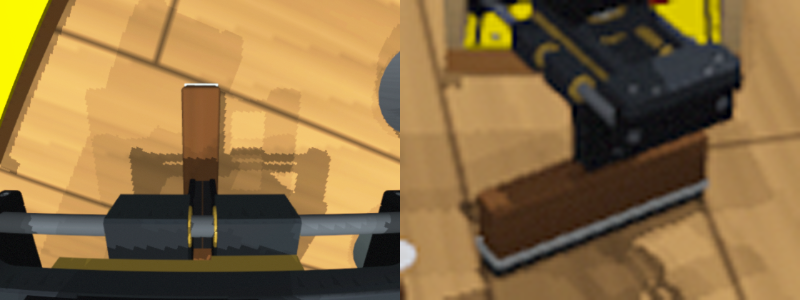

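In the left half the fingers, at (203,190), are centred on the block. In the right half they vanish into its top at (590,165) without covering its near face, which would mean they have passed through it. I'll nudge sideways 36 mm to see whether this block moves.

Call:
{"name": "send_rows", "arguments": {
  "steps": [
    {"tx": 0, "ty": 0.3, "tz": 0, "turn": 0, "grip": 0},
    {"tx": 0, "ty": 0.3, "tz": 0, "turn": 0, "grip": 0},
    {"tx": 0, "ty": 0, "tz": 0, "turn": 0, "grip": 0}
  ]
}}

```text
time: 7.82
position: [0.4989, -0.1583, 0.0318]
tool_rot: [3.094, 0.542, 0.0]
ft_force: [0.2, 1.0, 0.1]
grip_width: 0.002
grip_force: 0.0
```

Run:
```python
from h import *
import pickle
s0=pickle.load(open("d5.pkl","rb"))[0]
s=grab("side");pickle.dump(s,open("d6.pkl","wb"));st=ctrl.get_state();print(st["position"],st["ft_force"])
for c in(s0,s):
    hsv=cv2.cvtColor(c[0],cv2.COLOR_RGB2HSV);m=cv2.inRange(hsv,(0,90,20),(14,255,105))
    for k in cv2.findContours(m,cv2.RETR_EXTERNAL,cv2.CHAIN_APPROX_NONE)[0]:
        if cv2.contourArea(k)>60: print(cv2.boundingRect(k),cv2.contourArea(k),end=" ")
    print()
D=pickle.load(open("d0.pkl","rb"))
d=np.abs(s[0].astype(int)-D["side"][0]).sum(2)
print("px change in lower face of A",d[232:242,245:290].mean())
```

```text
[ 0.49854906 -0.1568383   0.03160929] [ 0.51259191  0.1568412  -0.39096012]
(358, 300, 10, 35) 88.5 (152, 246, 70, 37) 1189.0 (239, 212, 58, 33) 757.0 (82, 130, 25, 27) 447.5 (78, 121, 24, 11) 112.5 
(358, 300, 10, 34) 73.5 (152, 248, 70, 35) 1180.0 (240, 215, 38, 30) 454.0 (82, 130, 25, 27) 455.5 (78, 121, 24, 11) 115.0 
px change in lower face of A 21.564444444444444
```

Block A did not move and gave no force, so it has no substance and is a ghost decoy. The real scraper must be farther left, probably hidden from the top view, so I'll search the left with the wrist camera.

Run:
```python
from h import *
need([.48,.22,.26])
p=ctrl.get_state();p=dict(p);p["position"]=np.array([.48,.22,.26]);need([.28,.45,.30],s=p)
```

```text
turn 0.0 y-yaw now -70.03 q7 -1.1
shift units [ 1.85 -6.01 -3.8 ] tool z [-0.  0. -1.]
turn 0.0 y-yaw now -70.03 q7 -1.1
shift units [-1.82 -4.74 -0.66] tool z [-0.  0. -1.]
```

Call:
{"name": "send_rows", "arguments": {
  "steps": [
    {"tx": 0, "ty": 0, "tz": -0.95, "turn": 0, "grip": 1},
    {"tx": 0, "ty": 0, "tz": -0.95, "turn": 0, "grip": 1},
    {"tx": 0, "ty": 0, "tz": -0.95, "turn": 0, "grip": 1},
    {"tx": 0, "ty": 0, "tz": -0.95, "turn": 0, "grip": 1},
    {"tx": 0.3, "ty": -0.95, "tz": 0, "turn": 0, "grip": 1},
    {"tx": 0.3, "ty": -0.95, "tz": 0, "turn": 0, "grip": 1},
    {"tx": 0.3, "ty": -0.95, "tz": 0, "turn": 0, "grip": 1},
    {"tx": 0.3, "ty": -0.95, "tz": 0, "turn": 0, "grip": 1},
    {"tx": 0.3, "ty": -0.95, "tz": 0, "turn": 0, "grip": 1},
    {"tx": 0.3, "ty": -0.95, "tz": 0, "turn": 0, "grip": 1},
    {"tx": 0, "ty": 0, "tz": 0, "turn": 0, "grip": 1}
  ]
}}

```text
time: 9.25
position: [0.4797, 0.2093, 0.2601]
tool_rot: [-3.087, -0.566, 0.0]
ft_force: [-0.9, -0.7, 0.5]
grip_width: 0.996
grip_force: 0.0
```

Call:
{"name": "send_rows", "arguments": {
  "steps": [
    {"tx": -0.36, "ty": -0.9, "tz": -0.12, "turn": 0, "grip": 1},
    {"tx": -0.36, "ty": -0.9, "tz": -0.12, "turn": 0, "grip": 1},
    {"tx": -0.36, "ty": -0.9, "tz": -0.12, "turn": 0, "grip": 1},
    {"tx": -0.36, "ty": -0.9, "tz": -0.12, "turn": 0, "grip": 1},
    {"tx": -0.36, "ty": -0.9, "tz": -0.12, "turn": 0, "grip": 1},
    {"tx": 0, "ty": 0, "tz": 0, "turn": 0, "grip": 1}
  ]
}}

```text
time: 10.0
position: [0.2834, 0.4224, 0.2964]
tool_rot: [-3.089, -0.564, 0.0]
ft_force: [0.2, -0.2, 0.3]
grip_width: 1.001
grip_force: 0.0
```

Run:
```python
from h import *
import pickle
w=grab("wrist");s=grab("side");t=grab("top");pickle.dump((w,s,t),open("d7.pkl","wb"));print(ctrl.get_state()["position"])
a=cv2.resize(w[0],(400,300));b=cv2.resize(s[0][60:240,0:240],(400,300),interpolation=cv2.INTER_CUBIC)
c=cv2.resize(t[0][180:420,:320],(400,300));d=cv2.resize(t[0][180:420,240:],(400,300))
save("pics/m7.png",np.vstack([np.hstack([a,b]),np.hstack([c,d])]))
```

```text
[0.28927183 0.41765466 0.2953521 ]
```

View pics/m7.png

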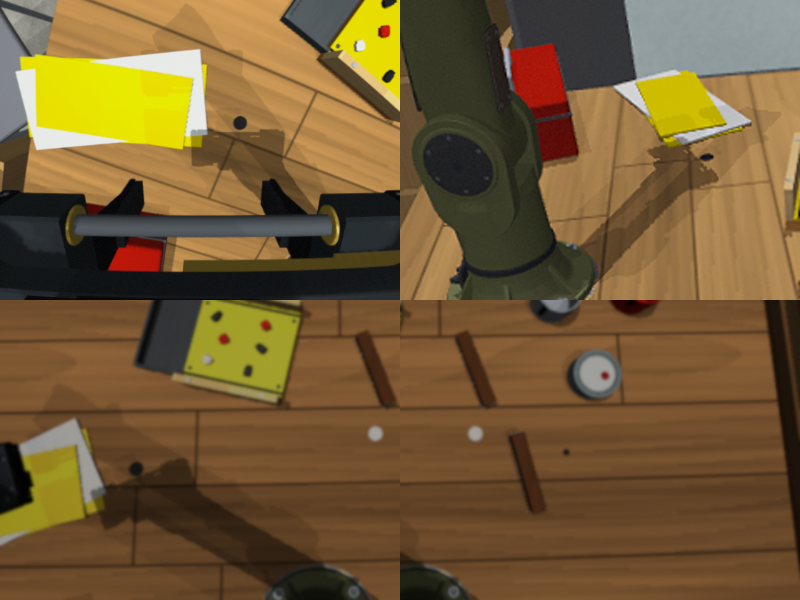

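There is no third block: the wrist view (top left) shows only the sheets, tray and plate, and the top views (bottom) show only A at (375,370) and B at (527,472). So A is the right one, and maybe the fingertips are higher than I assumed. I'll check the finger geometry against the wrist image.

Run:
```python
from h import *
import pickle
im=ctrl.get_image("wrist");T=np.array(im["T_tool_cam"]);print(T.round(4).tolist())
w=(im["pixels"],np.array(im["K"]),np.array(im["dist"],float),T)
for z in(.014,0,-.01,-.025,-.04):
    print(z,[proj(w,[[x,y,z]])[0].round(0).tolist() for x in(-.01,.01) for y in(-.0435,.0435)])
g=cv2.cvtColor(w[0],cv2.COLOR_RGB2GRAY)
for r in range(236,300,6):
    d=np.where(g[r,150:420]<50)[0]+150;print(r,d[d<283][[0,-1]] if (d<283).any() else '',d[d>283][[0,-1]] if (d>283).any() else '')
need([.48,.22,.29]);p=dict(ctrl.get_state());p["position"]=np.array([.48,.22,.29]);need([.4867,-.1211,.07],110.3,s=p)
```

```text
[[-0.0006, -0.9533, -0.3019, 0.0845], [1.0, -0.0004, -0.0006, 0.0], [0.0005, -0.3019, 0.9533, -0.186], [0.0, 0.0, 0.0, 1.0]]
0.014 [[215.0, 258.0], [351.0, 258.0], [213.0, 228.0], [353.0, 228.0]]
0 [[211.0, 268.0], [355.0, 268.0], [209.0, 237.0], [358.0, 237.0]]
-0.01 [[208.0, 275.0], [359.0, 275.0], [205.0, 243.0], [361.0, 243.0]]
-0.025 [[202.0, 289.0], [365.0, 289.0], [199.0, 255.0], [368.0, 255.0]]
-0.04 [[195.0, 304.0], [371.0, 304.0], [192.0, 268.0], [375.0, 268.0]]
236  
242  
248  
254 [180 198] [367 387]
260 [176 199] [367 391]
266 [172 199] [366 395]
272 [167 200] [366 400]
278 [160 200] [365 407]
284 [154 201] [365 413]
290 [150 199] [367 419]
296 [150 196] [370 419]
turn 0.0 y-yaw now -70.07 q7 -2.27
shift units [1.86 4.17 0.09] tool z [ 0.    -0.001 -1.   ]
turn -0.05 y-yaw now -70.07 q7 -2.27
shift units [-1.87  5.37  3.67] tool z [ 0.    -0.001 -1.   ]
```

The fingertips show at rows 252 to 254 and columns 198 and 367, which puts them about 25 mm behind the reported TCP instead of 14 mm ahead. The real fingers are about 39 mm higher than the reported pose, so they simply passed above the block. I'll go back to A and descend with that offset.

Call:
{"name": "send_rows", "arguments": {
  "steps": [
    {"tx": 0.37, "ty": 0.84, "tz": 0, "turn": 0, "grip": 1},
    {"tx": 0.37, "ty": 0.84, "tz": 0, "turn": 0, "grip": 1},
    {"tx": 0.37, "ty": 0.84, "tz": 0, "turn": 0, "grip": 1},
    {"tx": 0.37, "ty": 0.84, "tz": 0, "turn": 0, "grip": 1},
    {"tx": 0.37, "ty": 0.84, "tz": 0, "turn": 0, "grip": 1},
    {"tx": -0.31, "ty": 0.9, "tz": 0.2, "turn": 0, "grip": 1},
    {"tx": -0.31, "ty": 0.9, "tz": 0.3, "turn": 0, "grip": 1},
    {"tx": -0.31, "ty": 0.9, "tz": 0.3, "turn": 0, "grip": 1},
    {"tx": -0.31, "ty": 0.9, "tz": 0.3, "turn": 0, "grip": 1},
    {"tx": -0.31, "ty": 0.9, "tz": 0.3, "turn": 0, "grip": 1},
    {"tx": -0.31, "ty": 0.9, "tz": 0.3, "turn": 0, "grip": 1},
    {"tx": 0, "ty": 0, "tz": 0, "turn": 0, "grip": 1}
  ],
  "newtons": 40
}}

```text
time: 11.7
position: [0.4826, -0.1297, 0.1916]
tool_rot: [-3.096, -0.528, 0.006]
ft_force: [0.6, 1.1, 0.6]
grip_width: 1.001
grip_force: 0.0
```

Run:
```python
from h import *
need([.4867,-.1211,-.005],110.3)
w=grab("wrist");hsv=cv2.cvtColor(w[0],cv2.COLOR_RGB2HSV)
m=cv2.inRange(hsv,(0,90,20),(12,255,150))
for k in cv2.findContours(m,cv2.RETR_EXTERNAL,cv2.CHAIN_APPROX_NONE)[0]:
    if cv2.contourArea(k)>700: print([np.round(q,1) for q in cv2.minAreaRect(k)])
print(proj(w,[[.4867,-.1211,.052]]),proj(w,[[.5568,-.0952,.052]]))
```

```text
turn -0.12 y-yaw now -70.64 q7 -1.04
shift units [ 0.13 -0.11  3.28] tool z [-0.004  0.    -1.   ]
[[276.50930999 185.99286651]] [[274.71207911 106.3703242 ]]
```

Call:
{"name": "send_rows", "arguments": {
  "steps": [
    {"tx": 0.13, "ty": -0.11, "tz": 0.7, "turn": -0.12, "grip": 1},
    {"tx": 0, "ty": 0, "tz": 0.7, "turn": 0, "grip": 1},
    {"tx": 0, "ty": 0, "tz": 0.7, "turn": 0, "grip": 1},
    {"tx": 0, "ty": 0, "tz": 0.6, "turn": 0, "grip": 1},
    {"tx": 0, "ty": 0, "tz": 0.3, "turn": 0, "grip": 1},
    {"tx": 0, "ty": 0, "tz": 0.15, "turn": 0, "grip": 1},
    {"tx": 0, "ty": 0, "tz": 0, "turn": 0, "grip": 1}
  ]
}}

```text
time: 12.62
position: [0.4911, -0.1132, 0.0053]
tool_rot: [3.088, 0.574, 0.001]
ft_force: [0.1, 0.7, 0.0]
grip_width: 1.001
grip_force: 0.0
```

Call:
{"name": "send_rows", "arguments": {
  "steps": [
    {"tx": 0, "ty": 0, "tz": 0, "turn": 0, "grip": 0},
    {"tx": 0, "ty": 0, "tz": 0, "turn": 0, "grip": 0},
    {"tx": 0, "ty": 0, "tz": 0, "turn": 0, "grip": 0},
    {"tx": 0, "ty": 0, "tz": 0, "turn": 0, "grip": 0},
    {"tx": 0, "ty": 0, "tz": 0, "turn": 0, "grip": 0},
    {"tx": 0, "ty": 0, "tz": 0, "turn": 0, "grip": 0},
    {"tx": 0, "ty": 0, "tz": 0, "turn": 0, "grip": 0},
    {"tx": 0, "ty": 0, "tz": 0, "turn": 0, "grip": 0},
    {"tx": 0, "ty": 0, "tz": 0, "turn": 0, "grip": 0},
    {"tx": 0, "ty": 0, "tz": 0, "turn": 0, "grip": 0}
  ]
}}

```text
time: 13.88
position: [0.4909, -0.1135, 0.005]
tool_rot: [3.088, 0.574, 0.001]
ft_force: [1.3, -1.5, 0.2]
grip_width: 0.304
grip_force: 38.8
```

Gripped: opening 0.304 (26 mm) at 38.8 N. Reported z 0.005 corresponds to the foot on the table. I'll lift and turn towards the panel.

Call:
{"name": "send_rows", "arguments": {
  "steps": [
    {"tx": 0, "ty": 0, "tz": -0.4, "turn": 0, "grip": 0},
    {"tx": 0, "ty": 0, "tz": -0.7, "turn": 0, "grip": 0},
    {"tx": 0, "ty": 0, "tz": -0.7, "turn": 0.8, "grip": 0},
    {"tx": 0, "ty": 0, "tz": -0.4, "turn": 0.8, "grip": 0},
    {"tx": 0, "ty": 0, "tz": 0, "turn": 0.8, "grip": 0},
    {"tx": 0, "ty": 0, "tz": 0, "turn": 0.8, "grip": 0},
    {"tx": 0, "ty": 0, "tz": 0, "turn": 0.8, "grip": 0},
    {"tx": 0, "ty": 0, "tz": 0, "turn": 0, "grip": 0}
  ]
}}

```text
time: 14.88
position: [0.4898, -0.1126, 0.1361]
tool_rot: [-3.127, 0.297, 0.003]
ft_force: [-0.4, -0.7, -3.4]
grip_width: 0.302
grip_force: 38.7
```

Run:
```python
from h import *
import pickle
w=grab("wrist");s=grab("side");pickle.dump((w,s),open("d8.pkl","wb"))
st=ctrl.get_state();print(st["position"],st["grip_width"],st["grip_force"])
M=R.from_rotvec(st["tool_rot"]).as_matrix()
# scraper top in tool z: foot at tool z=+.005 below reported.. top = foot-.052
zt=.005-.052
for e in(.06,.068,.075,.082): print(e,proj(w,[st["position"]+M@np.array([e,0,zt]),st["position"]+M@np.array([e,.013,zt])]).round(0).tolist())
row=w[0][100:300:5,283].astype(int);print([(100+5*i,r.tolist()) for i,r in enumerate(row)])
a=np.radians(77.4);ex=np.array([np.cos(a),np.sin(a)]);c=np.array([.5425,.141]);q=c-ex*.135;need([q[0],q[1],st["position"][2]],77.4)
```

```text
[ 0.4900908  -0.11277047  0.13632358] 0.30358788192858666 38.73059023171663
0.06 [[285.0, 165.0], [317.0, 165.0]]
0.068 [[285.0, 145.0], [317.0, 145.0]]
0.075 [[285.0, 127.0], [318.0, 127.0]]
0.082 [[285.0, 109.0], [318.0, 109.0]]
[(100, [222, 169, 97]), (105, [221, 167, 95]), (110, [215, 162, 93]), (115, [179, 135, 77]), (120, [116, 88, 51]), (125, [203, 152, 86]), (130, [198, 149, 84]), (135, [236, 244, 242]), (140, [53, 35, 18]), (145, [110, 70, 35]), (150, [145, 92, 48]), (155, [144, 92, 49]), (160, [147, 92, 52]), (165, [147, 95, 52]), (170, [145, 93, 50]), (175, [144, 91, 48]), (180, [137, 88, 47]), (185, [129, 83, 45]), (190, [129, 83, 46]), (195, [130, 83, 46]), (200, [129, 84, 45]), (205, [129, 84, 47]), (210, [130, 83, 47]), (215, [130, 82, 45]), (220, [130, 83, 43]), (225, [131, 83, 44]), (230, [129, 82, 43]), (235, [78, 50, 27]), (240, [69, 45, 25]), (245, [71, 44, 26]), (250, [69, 44, 25]), (255, [67, 42, 24]), (260, [65, 43, 24]), (265, [63, 43, 23]), (270, [60, 38, 18]), (275, [64, 42, 23]), (280, [64, 41, 22]), (285, [63, 41, 19]), (290, [64, 41, 21]), (295, [65, 39, 23])]
turn 0.23 y-yaw now -100.8 q7 -1.63
shift units [-0.07 -2.07  0.  ] tool z [-0.001  0.001 -1.   ]
```

Call:
{"name": "send_rows", "arguments": {
  "steps": [
    {"tx": 0, "ty": 0, "tz": 0, "turn": 0.23, "grip": 0},
    {"tx": 0, "ty": -0.5, "tz": 0, "turn": 0, "grip": 0},
    {"tx": 0, "ty": -0.7, "tz": 0, "turn": 0, "grip": 0},
    {"tx": 0, "ty": -0.57, "tz": 0, "turn": 0, "grip": 0},
    {"tx": 0, "ty": -0.3, "tz": 0, "turn": 0, "grip": 0},
    {"tx": 0, "ty": 0, "tz": 0.5, "turn": 0, "grip": 0},
    {"tx": 0, "ty": 0, "tz": 0.5, "turn": 0, "grip": 0},
    {"tx": 0, "ty": 0, "tz": 0.4, "turn": 0, "grip": 0},
    {"tx": 0, "ty": 0, "tz": 0.2, "turn": 0, "grip": 0},
    {"tx": 0, "ty": 0, "tz": 0, "turn": 0, "grip": 0},
    {"tx": 0, "ty": 0, "tz": 0, "turn": 0, "grip": 0}
  ]
}}

```text
time: 16.35
position: [0.519, 0.0079, 0.0418]
tool_rot: [-3.122, 0.35, -0.003]
ft_force: [-0.0, 0.4, -1.9]
grip_width: 0.304
grip_force: 38.7
```

```bash
cat > p.py <<'E'
from h import *
st=ctrl.get_state();M=R.from_rotvec(st["tool_rot"]).as_matrix()
a=np.radians(77.4);ex=np.array([np.cos(a),np.sin(a)]);ey=np.array([-ex[1],ex[0]]);c=np.array([.5425,.141])
d=st["position"][:2]+M[:2,0]*-.0045-c
print("scraper panel x,y",d@ex,d@ey,"foot z",st["position"][2]-.005,"ft",st["ft_force"].round(1),"grip",st["grip_width"],st["grip_force"],st["time"])
need([*(c+ex*.098+M[:2,0]*.0045),.031],77.4)
E
python3 p.py
python3 - <<'E'
from h import *
# chips in the panel frame from the top view
import pickle
D=pickle.load(open("d0.pkl","rb"));t=D["top"]
a=np.radians(77.4);ex=np.array([np.cos(a),np.sin(a)]);ey=np.array([-ex[1],ex[0]]);c=np.array([.5425,.141])
q=plane(t,[(173,193),(212,200),(179,211),(209,219),(166,228),(198,237)],.03)[:,:2]-c
print(np.c_[q@ex,q@ey].round(3))
E
```

```text
scraper panel x,y -0.13497732293326767 -0.001618758463476664 foot z 0.03684065634918248 ft [-0.   0.4 -1.9] grip 0.30438380673042803 38.73062241822481 16.35
turn -0.02 y-yaw now -102.78 q7 -2.03
shift units [-0.03 -3.88  0.18] tool z [ 0.002 -0.    -1.   ]
[[ 0.065 -0.042]
 [-0.035 -0.044]
 [ 0.039 -0.   ]
 [-0.039  0.004]
 [ 0.06   0.048]
 [-0.023  0.053]]
```

Call:
{"name": "send_rows", "arguments": {
  "steps": [
    {"tx": -0.03, "ty": 0, "tz": 0.17, "turn": -0.02, "grip": 0},
    {"tx": 0, "ty": 0, "tz": 0, "turn": 0, "grip": 0},
    {"tx": 0, "ty": -0.2, "tz": 0, "turn": 0, "grip": 0},
    {"tx": 0, "ty": -0.2, "tz": 0, "turn": 0, "grip": 0},
    {"tx": 0, "ty": -0.2, "tz": 0, "turn": 0, "grip": 0},
    {"tx": 0, "ty": 0, "tz": 0, "turn": 0, "grip": 0}
  ]
}}

```text
time: 17.1
position: [0.5244, 0.0454, 0.0308]
tool_rot: [-3.122, 0.341, -0.0]
ft_force: [0.2, 0.7, -2.3]
grip_width: 0.302
grip_force: 38.7
```

```bash
python3 p.py
```

```text
scraper panel x,y -0.09722389599122189 0.0012986817225831178 foot z 0.025822658538900502 ft [ 0.2  0.7 -2.3] grip 0.30205554565908976 38.73113863170147 17.1
turn 0.02 y-yaw now -102.45 q7 -2.12
shift units [ 0.02 -3.25 -0.  ] tool z [ 0.     0.001 -1.   ]
```

Call:
{"name": "send_rows", "arguments": {
  "steps": [
    {"tx": 0.02, "ty": -0.2, "tz": 0, "turn": 0.02, "grip": 0},
    {"tx": 0, "ty": -0.2, "tz": 0, "turn": 0, "grip": 0},
    {"tx": 0, "ty": -0.2, "tz": 0, "turn": 0, "grip": 0},
    {"tx": 0, "ty": -0.2, "tz": 0, "turn": 0, "grip": 0},
    {"tx": 0, "ty": -0.2, "tz": 0, "turn": 0, "grip": 0},
    {"tx": 0, "ty": -0.2, "tz": 0, "turn": 0, "grip": 0},
    {"tx": 0, "ty": -0.2, "tz": 0, "turn": 0, "grip": 0},
    {"tx": 0, "ty": -0.2, "tz": 0, "turn": 0, "grip": 0},
    {"tx": 0, "ty": -0.2, "tz": 0, "turn": 0, "grip": 0},
    {"tx": 0, "ty": -0.2, "tz": 0, "turn": 0, "grip": 0}
  ]
}}

```text
time: 18.35
position: [0.552, 0.1609, 0.0306]
tool_rot: [3.122, -0.35, -0.0]
ft_force: [-0.9, 0.1, -1.9]
grip_width: 0.304
grip_force: 38.7
```

```bash
python3 p.py
```

```text
scraper panel x,y 0.021490585338743127 -0.000446313367200524 foot z 0.025574604404182213 ft [-0.9  0.1 -1.9] grip 0.30375960296247684 38.74555852264166 18.35
turn -0.02 y-yaw now -102.78 q7 -2.37
shift units [-0.01 -1.28 -0.01] tool z [-0. -0. -1.]
```

Call:
{"name": "send_rows", "arguments": {
  "steps": [
    {"tx": 0, "ty": -0.2, "tz": 0, "turn": 0, "grip": 0},
    {"tx": 0, "ty": -0.2, "tz": 0, "turn": 0, "grip": 0},
    {"tx": 0, "ty": -0.2, "tz": 0, "turn": 0, "grip": 0},
    {"tx": 0, "ty": -0.2, "tz": 0, "turn": 0, "grip": 0},
    {"tx": 0, "ty": -0.2, "tz": 0, "turn": 0, "grip": 0},
    {"tx": 0, "ty": -0.2, "tz": 0, "turn": 0, "grip": 0},
    {"tx": 0, "ty": -0.15, "tz": 0, "turn": 0, "grip": 0},
    {"tx": 0, "ty": 0, "tz": 0, "turn": 0, "grip": 0},
    {"tx": 0, "ty": 0, "tz": 0, "turn": 0, "grip": 0}
  ]
}}

```text
time: 19.48
position: [0.5701, 0.2387, 0.0308]
tool_rot: [3.121, -0.35, 0.001]
ft_force: [-0.4, -1.0, 0.6]
grip_width: 0.304
grip_force: 39.0
```

```bash
python3 p.py
```

```text
scraper panel x,y 0.10135288054361362 -0.0011077550253293443 foot z 0.02581528328634256 ft [-0.4 -1.   0.6] grip 0.30360272687361695 38.977313451468945 19.475
turn -0.03 y-yaw now -102.8 q7 -2.51
shift units [-0.02  0.06 -0.  ] tool z [ 0.    -0.001 -1.   ]
```

Call:
{"name": "send_rows", "arguments": {
  "steps": [
    {"tx": 0, "ty": 0.2, "tz": -0.05, "turn": 0, "grip": 0},
    {"tx": 0, "ty": 0.3, "tz": -0.4, "turn": 0, "grip": 0},
    {"tx": 0, "ty": 0.5, "tz": -0.7, "turn": 0, "grip": 0},
    {"tx": 0, "ty": 0.9, "tz": -0.4, "turn": 0, "grip": 0},
    {"tx": 0, "ty": 0.95, "tz": 0, "turn": 0, "grip": 0},
    {"tx": 0, "ty": 0.95, "tz": 0, "turn": 0, "grip": 0},
    {"tx": 0, "ty": 0.9, "tz": 0, "turn": 0, "grip": 0},
    {"tx": 0, "ty": 0.8, "tz": 0, "turn": 0, "grip": 0},
    {"tx": 0, "ty": 0.3, "tz": 0, "turn": 0, "grip": 0},
    {"tx": 0, "ty": 0, "tz": 0, "turn": 0, "grip": 0}
  ]
}}

```text
time: 20.72
position: [0.4914, -0.1025, 0.1232]
tool_rot: [3.121, -0.357, -0.002]
ft_force: [0.3, 0.6, -2.6]
grip_width: 0.3
grip_force: 39.0
```

```bash
python3 p.py
python3 - <<'E'
from h import *
import pickle
t=grab("top");s=grab("side");w=grab("wrist");pickle.dump((t,s,w),open("d9.pkl","wb"))
a=np.radians(77.4);ex=np.array([np.cos(a),np.sin(a)]);ey=np.array([-ex[1],ex[0]]);c=np.array([.5425,.141])
for n,cc in(("top",t),("side",s),("wrist",w)):
    # rectify the panel at z=.024 : 1 px = 1 mm, x -110..200, y -95..95
    P=[(-.11,-.1),(.2,-.1),(.2,.1),(-.11,.1)]
    uv=cv2.undistortPoints(proj(cc,[[*(c+ex*x+ey*y),.024] for x,y in P]).reshape(-1,1,2),cc[1],cc[2],P=cc[1])[:,0].astype(np.float32)
    H=cv2.getPerspectiveTransform(uv,np.float32([(0,0),(310,0),(310,200),(0,200)]))
    r=cv2.warpPerspective(cv2.undistort(cc[0],cc[1],cc[2]),H,(310,200));np.save(n+"r.npy",r)
    hsv=cv2.cvtColor(r,cv2.COLOR_RGB2HSV);y=cv2.inRange(hsv,(20,120,60),(36,255,255))
    pl=y[25:175,15:205];print(n,"plate non-yellow px",(pl==0).sum(),"of",pl.size)
    red=cv2.inRange(hsv,(0,150,90),(8,255,255))|cv2.inRange(hsv,(172,150,90),(180,255,255))
    wh=cv2.inRange(hsv,(0,0,170),(180,50,255))
    for nm,m in(("nonyellow",255-y[:,:205]),("red",red),("white",wh)):
        for k in cv2.findContours(m,cv2.RETR_EXTERNAL,cv2.CHAIN_APPROX_NONE)[0]:
            if cv2.contourArea(k)>25:
                b=cv2.boundingRect(k);print(nm,(b[0]-110,b[1]-100,b[2],b[3]),end="; ")
    print()
E
```

```text
scraper panel x,y -0.24876404057070858 0.0012599687987126117 foot z 0.11820203856907438 ft [ 0.3  0.6 -2.6] grip 0.29975795634965596 38.952358067035675 20.725
turn -0.06 y-yaw now -103.05 q7 -1.7
shift units [ 0.02 -5.78  1.53] tool z [-0.001 -0.001 -1.   ]
top plate non-yellow px 0 of 28500
nonyellow (-110, -100, 205, 200); red (116, -21, 8, 16); red (118, -60, 19, 21); 
side plate non-yellow px 24442 of 28500
nonyellow (-110, -100, 205, 200); red (105, -62, 12, 12); 
wrist plate non-yellow px 14132 of 28500
nonyellow (-110, -100, 205, 200); white (-28, -99, 8, 10);
```

From the top view the plate is clear, and red chips show in the tray at panel x of about 0.12. Next I'll set the scraper on the table here and regrasp it at its far end.

Call:
{"name": "send_rows", "arguments": {
  "steps": [
    {"tx": 0, "ty": 0, "tz": 0.6, "turn": 0, "grip": 0},
    {"tx": 0, "ty": 0, "tz": 0.6, "turn": 0, "grip": 0},
    {"tx": 0, "ty": 0, "tz": 0.4, "turn": 0, "grip": 0},
    {"tx": 0, "ty": 0, "tz": 0.2, "turn": 0, "grip": 0},
    {"tx": 0, "ty": 0, "tz": 0.1, "turn": 0, "grip": 0},
    {"tx": 0, "ty": 0, "tz": 0, "turn": 0, "grip": 0},
    {"tx": 0, "ty": 0, "tz": 0, "turn": 0, "grip": 0}
  ]
}}

```text
time: 21.75
position: [0.4937, -0.1003, 0.0105]
tool_rot: [3.122, -0.349, 0.003]
ft_force: [0.2, -0.3, -2.2]
grip_width: 0.299
grip_force: 39.0
```

```bash
python3 p.py
```

```text
scraper panel x,y -0.24614424230519358 -0.0004824979565798963 foot z 0.00552671164530871 ft [ 0.2 -0.3 -2.2] grip 0.29909858766641 38.953134678304195 21.75
turn -0.02 y-yaw now -102.77 q7 -1.81
shift units [-0.01 -5.74 -0.34] tool z [ 0.002 -0.001 -1.   ]
```

Call:
{"name": "send_rows", "arguments": {
  "steps": [
    {"tx": 0, "ty": 0, "tz": 0.09, "turn": 0, "grip": 0},
    {"tx": 0, "ty": 0, "tz": 0, "turn": 0, "grip": 0},
    {"tx": 0, "ty": 0, "tz": 0, "turn": 0, "grip": 0.8},
    {"tx": 0, "ty": 0, "tz": 0, "turn": 0, "grip": 0.8},
    {"tx": 0, "ty": 0, "tz": 0, "turn": 0, "grip": 0.8},
    {"tx": 0, "ty": 0, "tz": 0, "turn": 0, "grip": 0.8},
    {"tx": 0.3, "ty": 0, "tz": 0, "turn": 0, "grip": 0.8},
    {"tx": 0.4, "ty": 0, "tz": 0, "turn": 0, "grip": 0.8},
    {"tx": 0.28, "ty": 0, "tz": 0.1, "turn": 0, "grip": 0.8},
    {"tx": 0, "ty": 0, "tz": 0.15, "turn": 0, "grip": 0.8},
    {"tx": 0, "ty": 0, "tz": 0.1, "turn": 0, "grip": 0.8},
    {"tx": 0, "ty": 0, "tz": 0, "turn": 0, "grip": 0.8}
  ]
}}

```text
time: 23.25
position: [0.5487, -0.1129, -0.0176]
tool_rot: [3.122, -0.349, -0.003]
ft_force: [1.0, 0.7, 0.6]
grip_width: 0.799
grip_force: 0.0
```

Run:
```python
from h import *
import pickle
w=grab("wrist");pickle.dump(w,open("d10.pkl","wb"));st=ctrl.get_state();print(st["position"],st["ft_force"],st["grip_width"])
M=R.from_rotvec(st["tool_rot"]).as_matrix();print(M[:,0])
for e in(0,.01,.02,.03):
  p=st["position"]+M@np.array([e,0,0]);print(e,proj(w,[[p[0],p[1],.052]]).round(0))
print([(r,w[0][r,283].tolist()) for r in range(180,300,6)])
```

```text
[ 0.54920089 -0.11304657 -0.01710993] [-0.60851615 -0.86947193  0.55039229] 0.8000759564155954
[ 0.97529133 -0.2209197  -0.00114013]
0 [[285. 323.]]
0.01 [[285. 302.]]
0.02 [[285. 279.]]
0.03 [[285. 255.]]
[(180, [230, 176, 103]), (186, [228, 176, 103]), (192, [225, 171, 99]), (198, [222, 171, 96]), (204, [225, 173, 99]), (210, [148, 110, 65]), (216, [139, 104, 60]), (222, [133, 100, 58]), (228, [130, 99, 58]), (234, [127, 97, 56]), (240, [129, 97, 56]), (246, [44, 35, 25]), (252, [32, 34, 33]), (258, [144, 154, 152]), (264, [55, 36, 21]), (270, [58, 38, 21]), (276, [63, 41, 24]), (282, [62, 41, 25]), (288, [62, 41, 24]), (294, [62, 40, 23])]
```

The block end sits about 13 mm beyond the grasp line. Rolling the block upright from this end would move the tool inside the reach limit, so I'll slide to the near end and roll outward instead.

Call:
{"name": "send_rows", "arguments": {
  "steps": [
    {"tx": -0.4, "ty": 0, "tz": 0, "turn": 0, "grip": 0.8},
    {"tx": -0.65, "ty": 0, "tz": 0, "turn": 0, "grip": 0.8},
    {"tx": -0.6, "ty": 0, "tz": 0, "turn": 0, "grip": 0.8},
    {"tx": -0.35, "ty": 0, "tz": 0, "turn": 0, "grip": 0.8},
    {"tx": 0, "ty": 0, "tz": 0, "turn": 0, "grip": 0.8},
    {"tx": 0, "ty": 0, "tz": 0, "turn": 0, "grip": 0.8}
  ]
}}

```text
time: 24.05
position: [0.4344, -0.0871, -0.0161]
tool_rot: [3.121, -0.35, 0.003]
ft_force: [0.2, -0.6, 0.2]
grip_width: 0.803
grip_force: 0.0
```

Run:
```python
from h import *
st=ctrl.get_state();print(st["position"],st["ft_force"],st["grip_width"],st["joint_positions"].round(2))
M=R.from_rotvec(st["tool_rot"]).as_matrix();print(M.T@(np.array([.5492,-.11305,-.0171])-st["position"]),M[:,2])
```

```text
[ 0.43444261 -0.08711994 -0.01613076] [ 0.22477626 -0.62504152  0.23616362] 0.8034147089049375 [ 0.81  0.18 -0.7   2.15  0.15  0.86 -1.78]
[ 1.17648045e-01 -1.09682499e-04  1.22169066e-03] [ 2.02146598e-03 -7.89669504e-04 -9.99997645e-01]
```

Call:
{"name": "send_rows", "arguments": {
  "steps": [
    {"tx": -0.1, "ty": 0, "tz": 0, "turn": 0, "grip": 0},
    {"tx": 0, "ty": 0, "tz": 0, "turn": 0, "grip": 0},
    {"tx": 0, "ty": 0, "tz": 0, "turn": 0, "grip": 0},
    {"tx": 0, "ty": 0, "tz": 0, "turn": 0, "grip": 0},
    {"tx": 0, "ty": 0, "tz": 0, "turn": 0, "grip": 0},
    {"tx": 0, "ty": 0, "tz": 0, "turn": 0, "grip": 0},
    {"tx": 0, "ty": 0, "tz": 0, "turn": 0, "grip": 0},
    {"tx": 0, "ty": 0, "tz": 0, "turn": 0, "grip": 0}
  ],
  "newtons": 6
}}

```text
time: 25.05
position: [0.4273, -0.0855, -0.0168]
tool_rot: [3.122, -0.35, 0.0]
ft_force: [0.5, -0.4, -0.5]
grip_width: 0.303
grip_force: 6.0
```

Call:
{"name": "send_rows", "arguments": {
  "steps": [
    {"tx": 0.08, "ty": 0, "tz": -0.27, "turn": 0, "grip": 0},
    {"tx": 0.09, "ty": 0, "tz": -0.27, "turn": 0, "grip": 0},
    {"tx": 0.15, "ty": 0, "tz": -0.26, "turn": 0, "grip": 0},
    {"tx": 0.18, "ty": 0, "tz": -0.25, "turn": 0, "grip": 0},
    {"tx": 0, "ty": 0, "tz": 0, "turn": 0, "grip": 0}
  ]
}}

```text
time: 25.68
position: [0.459, -0.0924, 0.048]
tool_rot: [3.122, -0.35, 0.006]
ft_force: [0.1, 0.8, -2.3]
grip_width: 0.297
grip_force: 6.0
```

```bash
cat > s.py <<'E'
from h import *
import sys
st=ctrl.get_state();print(st["position"].round(4),st["ft_force"].round(1),st["torque"].round(2),st["grip_width"],st["grip_force"],st["time"])
s=grab("side")
M=R.from_rotvec(st["tool_rot"]).as_matrix()
g=st["position"]+M@np.array([0,0,-.044])
hsv=cv2.cvtColor(s[0],cv2.COLOR_RGB2HSV);m=cv2.inRange(hsv,(0,90,20),(14,255,110))
for k in cv2.findContours(m,cv2.RETR_EXTERNAL,cv2.CHAIN_APPROX_NONE)[0]:
    if cv2.contourArea(k)>200 and cv2.boundingRect(k)[0]>140:
        r=cv2.minAreaRect(k);b=cv2.boxPoints(r);print("brown",[np.round(q,1) for q in r],cv2.boundingRect(k))
print("grasp",g.round(3),"px",proj(s,[g]).round(0),"100mm below",proj(s,[g-[0,0,.1]]).round(0))
E
python3 s.py
```

```text
[ 0.459  -0.0924  0.048 ] [ 0.1  0.8 -2.3] [0.05 0.18 0.02] 0.29674712871917724 5.999980911437888 25.675
brown [array([187.2, 263.3]), array([19.1, 69.8]), np.float64(73.3)] (152, 246, 70, 37)
brown [array([285.4, 201.9]), array([51.9, 16.7]), np.float64(4.9)] (259, 193, 53, 20)
grasp [ 0.459 -0.092  0.092] px [[254. 201.]] 100mm below [[255. 234.]]
```

The block is only partly tilted and the fingers carry its full weight. I'll ease the grip to 3.5 N so it pivots.

Call:
{"name": "send_rows", "arguments": {
  "steps": [
    {"tx": 0, "ty": 0, "tz": 0, "turn": 0, "grip": 0},
    {"tx": 0, "ty": 0, "tz": 0, "turn": 0, "grip": 0},
    {"tx": 0, "ty": 0, "tz": 0, "turn": 0, "grip": 0}
  ],
  "newtons": 3.5
}}

```text
time: 26.1
position: [0.4559, -0.0918, 0.0458]
tool_rot: [-3.122, 0.349, 0.002]
ft_force: [-0.9, 0.9, -1.1]
grip_width: 0.297
grip_force: 3.5
```

```bash
python3 s.py
```

```text
[ 0.4559 -0.0918  0.0458] [-0.9  0.9 -1.1] [ 0.04  0.2  -0.04] 0.29721606492725877 3.4999695106671425 26.1
brown [array([187.1, 263.6]), array([19.5, 70.1]), np.float64(74.5)] (152, 246, 70, 37)
brown [array([281.1, 215.2]), array([47.4, 21.1]), np.float64(34.8)] (258, 194, 49, 36)
grasp [ 0.456 -0.092  0.09 ] px [[253. 202.]] 100mm below [[254. 234.]]
```

Call:
{"name": "send_rows", "arguments": {
  "steps": [
    {"tx": 0.22, "ty": 0, "tz": -0.21, "turn": 0, "grip": 0},
    {"tx": 0.23, "ty": 0, "tz": -0.2, "turn": 0, "grip": 0},
    {"tx": 0.27, "ty": 0, "tz": -0.16, "turn": 0, "grip": 0},
    {"tx": 0.27, "ty": 0, "tz": -0.12, "turn": 0, "grip": 0},
    {"tx": 0.29, "ty": 0, "tz": -0.08, "turn": 0, "grip": 0},
    {"tx": 0.3, "ty": 0, "tz": -0.05, "turn": 0, "grip": 0},
    {"tx": 0, "ty": 0, "tz": 0, "turn": 0, "grip": 0}
  ]
}}

```text
time: 27.02
position: [0.5503, -0.1133, 0.0958]
tool_rot: [-3.122, 0.35, -0.003]
ft_force: [0.1, -0.8, 2.4]
grip_width: 0.297
grip_force: 3.5
```

```bash
python3 s.py
```

```text
[ 0.5503 -0.1133  0.0958] [ 0.1 -0.8  2.4] [-0.12  0.08 -0.05] 0.2971588143649152 3.500375517178327 27.025
brown [array([187.1, 263.4]), array([18.9, 69.5]), np.float64(73.3)] (152, 246, 69, 37)
brown [array([305. , 210.2]), array([45.5, 15. ]), np.float64(74.1)] (294, 188, 24, 46)
grasp [ 0.55  -0.113  0.14 ] px [[294. 185.]] 100mm below [[293. 219.]]
```

Call:
{"name": "send_rows", "arguments": {
  "steps": [
    {"tx": 0.2, "ty": 0, "tz": -0.02, "turn": 0, "grip": 0},
    {"tx": 0.2, "ty": 0, "tz": 0, "turn": 0, "grip": 0},
    {"tx": 0.2, "ty": 0, "tz": 0, "turn": 0, "grip": 0},
    {"tx": 0, "ty": 0, "tz": 0, "turn": 0, "grip": 0}
  ]
}}

```text
time: 27.58
position: [0.5848, -0.1209, 0.0961]
tool_rot: [-3.121, 0.35, 0.001]
ft_force: [-0.8, -0.0, -1.2]
grip_width: 0.299
grip_force: 3.5
```

```bash
python3 s.py
```

```text
[ 0.5848 -0.1209  0.0961] [-0.8 -0.  -1.2] [0.07 0.1  0.01] 0.2992500365525828 3.499945657385979 27.575
brown [array([187.3, 263.4]), array([18.9, 69.7]), np.float64(73.3)] (152, 246, 70, 37)
brown [array([314.5, 211. ]), array([46., 13.]), np.float64(90.0)] (308, 188, 14, 47)
grasp [ 0.585 -0.121  0.14 ] px [[309. 185.]] 100mm below [[307. 219.]]
```

The block is now upright to within about 3°. I'll tighten the grip, lift, and move beside the tin for a measurement.

Call:
{"name": "send_rows", "arguments": {
  "steps": [
    {"tx": 0, "ty": 0, "tz": 0, "turn": 0, "grip": 0},
    {"tx": 0, "ty": 0, "tz": 0, "turn": 0, "grip": 0},
    {"tx": 0, "ty": 0, "tz": -0.3, "turn": 0, "grip": 0},
    {"tx": 0, "ty": 0, "tz": -0.6, "turn": 0, "grip": 0},
    {"tx": 0, "ty": 0, "tz": -0.7, "turn": 0, "grip": 0},
    {"tx": 0, "ty": 0, "tz": -0.7, "turn": 0, "grip": 0},
    {"tx": 0, "ty": 0, "tz": -0.5, "turn": 0, "grip": 0},
    {"tx": 0, "ty": 0.6, "tz": 0, "turn": 0, "grip": 0},
    {"tx": 0, "ty": 0.8, "tz": 0, "turn": 0, "grip": 0},
    {"tx": 0, "ty": 0.8, "tz": 0, "turn": 0, "grip": 0},
    {"tx": 0, "ty": 0.4, "tz": 0, "turn": 0, "grip": 0},
    {"tx": 0, "ty": 0, "tz": 0, "turn": 0, "grip": 0}
  ],
  "newtons": 40
}}

```text
time: 29.12
position: [0.549, -0.2749, 0.2651]
tool_rot: [3.121, -0.355, 0.001]
ft_force: [-0.4, 0.1, -2.3]
grip_width: 0.295
grip_force: 40.0
```

```bash
python3 s.py
python3 - <<'E'
from h import *
import pickle
w=grab("wrist");s=grab("side");t=grab("top");pickle.dump((w,s,t),open("d11.pkl","wb"))
D=pickle.load(open("d0.pkl","rb"))
print("expected tin px: wrist",proj(w,[[.633,-.294,.095]]),"side",proj(s,[[.633,-.294,.095]]))
save("pics/m8.png",np.hstack([cv2.resize(w[0],(400,300)),cv2.resize(s[0][130:310,240:480],(400,300),interpolation=cv2.INTER_CUBIC)]))
# rim in initial side and top pictures: edges fitted by ellipse on bright rim pixels
for n,(x,y,ww,h) in(("side",(322,228,50,40)),("top",(345,150,46,50))):
    g=cv2.cvtColor(D[n][0][y:y+h,x:x+ww],cv2.COLOR_RGB2GRAY)
    for th in(150,170,190): 
        p=np.argwhere(g>th)
        if len(p)>8: e=cv2.fitEllipse(p[:,::-1].astype(np.float32).reshape(-1,1,2));print(n,th,len(p),np.add(e[0],(x,y)).round(1),np.round(e[1],1))
E
```

```text
[ 0.549  -0.2749  0.2651] [-0.4  0.1 -2.3] [0.17 0.04 0.01] 0.29479045215476024 40.000011529773474 29.125
brown [array([187.7, 265.2]), array([15. , 69.4]), np.float64(73.3)] (153, 251, 69, 32)
brown [array([323.6, 186. ]), array([17.9, 64.3]), np.float64(1.1)] (315, 154, 19, 65)
grasp [ 0.549 -0.275  0.309] px [[317. 154.]] 100mm below [[314. 199.]]
expected tin px: wrist [[286.79367264 101.97705588]] side [[351.96371537 243.9767948 ]]
side 150 127 [348.3 246.1] [34.9 42.4]
side 170 33 [347.9 242.1] [24.6 38.5]
```

View pics/m8.png

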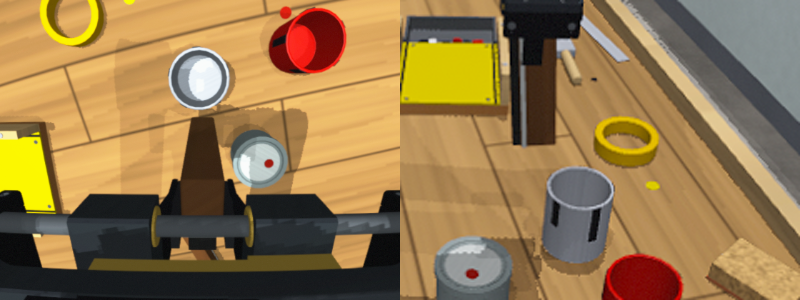

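The left half shows the tin rim centred at about (199,78) (full image (279,109)), with the upright block hanging at (203,118) to (203,180). In the right half the block hangs vertical at (535,100), the tin rim is at (580,188), and the chips are in the tray with the plate clear.

Run:
```python
from h import *
import pickle
w,s,t=pickle.load(open("d11.pkl","rb"))
hsv=cv2.cvtColor(w[0],cv2.COLOR_RGB2HSV)
m=cv2.inRange(hsv,(0,0,0),(180,85,255))[50:160,225:330];m=cv2.morphologyEx(m,cv2.MORPH_OPEN,np.ones((3,3)))
k=max(cv2.findContours(m,cv2.RETR_EXTERNAL,cv2.CHAIN_APPROX_NONE)[0],key=cv2.contourArea)
print("wrist blob",cv2.boundingRect(k),[np.round(q,1) for q in cv2.fitEllipse(k)]);cw=np.add(cv2.fitEllipse(k)[0],(225,50));print(cw)
hs=cv2.cvtColor(s[0],cv2.COLOR_RGB2HSV);m=cv2.inRange(hs,(0,0,60),(180,70,255))[222:300,315:380]
k=max(cv2.findContours(m,cv2.RETR_EXTERNAL,cv2.CHAIN_APPROX_NONE)[0],key=cv2.contourArea);b=cv2.boundingRect(k);print("side blob",b)
# upper half-ellipse: centre column, centre row = top + half the rim's minor axis (from widest points)
pk=k[:,0];cx=b[0]+b[2]/2;top=pk[:,1].min()
L=pk[pk[:,0]<=b[0]+1][:,1].min();Rr=pk[pk[:,0]>=b[0]+b[2]-2][:,1].min();print("col",cx+315,"top row",top+222,"widest rows from",L+222,Rr+222)
for z in(.09,.095,.1): print(z,plane(w,[cw],z),plane(s,[(cx+315,242.5)],z), "top",plane(t,[(367.5,173)],z))
print(tri(w,cw,s,(cx+315,242.5)))
P=ctrl.get_state();M=R.from_rotvec(P["tool_rot"]).as_matrix()
for x in(.014,.024,.034,.044):
    print(x,[proj(w,[P["position"]+M@np.array([x,y,.093])])[0].round(0).tolist() for y in(-.013,.013)],[proj(w,[P["position"]+M@np.array([x,y,-.02])])[0].round(0).tolist() for y in(-.013,.013)])
g=hsv[:,:,0];print([(r,w[0][r,284].tolist()) for r in range(150,200,4)])
for r in(172,190,210,230): 
    q=np.where((w[0][r,230:340].sum(1)<210))[0]+230;print(r,q.min(),q.max())
```

```text
wrist blob (10, 15, 87, 89) [array([53.3, 59.4]), array([85.6, 87.8]), np.float64(176.2)]
[278.28308487 109.4144783 ]
side blob (10, 8, 44, 58)
col 347.0 top row 230 widest rows from 263 240
0.09 [[ 0.62780684 -0.28401915  0.09      ]] [[ 0.62677675 -0.281645    0.09      ]] top [[ 0.62609624 -0.28281079  0.09      ]]
0.095 [[ 0.62786625 -0.28410789  0.095     ]] [[ 0.62427764 -0.28715769  0.095     ]] top [[ 0.62464996 -0.28150534  0.095     ]]
0.1 [[ 0.62792567 -0.28419662  0.1       ]] [[ 0.62177853 -0.29267038  0.1       ]] top [[ 0.62320368 -0.28019989  0.1       ]]
[ 0.62694429 -0.28362913  0.09140571]
0.014 [[266.0, 190.0], [297.0, 190.0]] [[255.0, 243.0], [305.0, 243.0]]
0.024 [[265.0, 179.0], [297.0, 179.0]] [[255.0, 225.0], [305.0, 225.0]]
0.034 [[265.0, 167.0], [297.0, 167.0]] [[254.0, 207.0], [305.0, 206.0]]
0.044 [[265.0, 155.0], [297.0, 154.0]] [[253.0, 187.0], [306.0, 187.0]]
[(150, [210, 222, 229]), (154, [151, 117, 77]), (158, [155, 116, 66]), (162, [92, 68, 40]), (166, [62, 41, 23]), (170, [63, 43, 24]), (174, [62, 42, 19]), (178, [62, 40, 21]), (182, [56, 36, 18]), (186, [54, 34, 17]), (190, [55, 36, 18]), (194, [58, 36, 22]), (198, [57, 38, 23])]
172 267 299
190 264 302
210 260 329
230 257 309
```

```bash
python3 -c "
from h import *
need([.6146,-.2796,.215],77.4)"
```

```text
turn 0.01 y-yaw now -102.55 q7 -1.49
shift units [ 1.07 -0.08  0.84] tool z [ 0.001  0.001 -1.   ]
```

Call:
{"name": "send_rows", "arguments": {
  "steps": [
    {"tx": 0.3, "ty": -0.08, "tz": 0, "turn": 0, "grip": 0},
    {"tx": 0.4, "ty": 0, "tz": 0, "turn": 0, "grip": 0},
    {"tx": 0.27, "ty": 0, "tz": 0, "turn": 0, "grip": 0},
    {"tx": 0.1, "ty": 0, "tz": 0.2, "turn": 0, "grip": 0},
    {"tx": 0, "ty": 0, "tz": 0.4, "turn": 0, "grip": 0},
    {"tx": 0, "ty": 0, "tz": 0.2, "turn": 0, "grip": 0},
    {"tx": 0, "ty": 0, "tz": 0, "turn": 0, "grip": 0},
    {"tx": 0, "ty": 0, "tz": 0, "turn": 0, "grip": 0}
  ]
}}

```text
time: 30.32
position: [0.6136, -0.2825, 0.2176]
tool_rot: [3.122, -0.349, 0.002]
ft_force: [0.5, -1.0, -0.9]
grip_width: 0.296
grip_force: 40.0
```

```bash
python3 s.py
python3 - <<'E'
from h import *
need([.6146,-.2796,.215],77.4)
P=ctrl.get_state();M=R.from_rotvec(P["tool_rot"]).as_matrix();s=grab("side")
# predicted corner pixels of the block's bottom with centre offset .013, and the rim
for o in(.008,.013,.018):print(o,[proj(s,[P["position"]+M@np.array([o+dx,dy,.093])])[0].round(0).tolist() for dx in(-.026,.026) for dy in(.013,)])
for r in(205,215,220,225,228,230):
    q=np.where((s[0][r,320:380].sum(1)<190))[0]+320;print(r,(q.min(),q.max()) if len(q) else '', s[0][r,330:368:6].sum(1).tolist())
print("rim left/right",[proj(s,[[.627+dx,-.284,.095]])[0].round(0).tolist() for dx in(-.039,0,.039)])
E
```

```text
[ 0.6136 -0.2825  0.2176] [ 0.5 -1.  -0.9] [ 0.01  0.03 -0.06] 0.29649113583932235 39.99984243884683 30.325
brown [array([187.8, 265.8]), array([14.8, 69.5]), np.float64(74.1)] (153, 252, 69, 31)
brown [array([354.8, 205.5]), array([17.1, 58. ]), np.float64(3.4)] (346, 177, 20, 58)
grasp [ 0.614 -0.282  0.262] px [[350. 175.]] 100mm below [[345. 217.]]
turn -0.02 y-yaw now -102.78 q7 -1.56
shift units [ 0.   -0.05  0.05] tool z [ 0.002 -0.001 -1.   ]
0.008 [[335.0, 235.0], [360.0, 235.0]]
0.013 [[337.0, 235.0], [362.0, 235.0]]
0.018 [[340.0, 235.0], [365.0, 235.0]]
205 (np.int64(337), np.int64(363)) [443, 363, 61, 115, 122, 129, 240]
215 (np.int64(337), np.int64(362)) [415, 329, 74, 113, 124, 134, 397]
220 (np.int64(337), np.int64(362)) [404, 304, 57, 121, 121, 125, 255]
225 (np.int64(337), np.int64(362)) [392, 304, 68, 115, 124, 132, 250]
228 (np.int64(337), np.int64(361)) [390, 295, 75, 117, 119, 135, 263]
230 (np.int64(337), np.int64(362)) [395, 278, 80, 116, 113, 138, 418]
rim left/right [[330.0, 244.0], [348.0, 241.0], [365.0, 239.0]]
```

The bottom of the block spans columns 337 to 362, which confirms the 13 mm offset and puts it centred over the tin mouth. Lowering in.

Call:
{"name": "send_rows", "arguments": {
  "steps": [
    {"tx": 0, "ty": -0.04, "tz": 0.15, "turn": 0, "grip": 0},
    {"tx": 0, "ty": 0, "tz": 0.25, "turn": 0, "grip": 0},
    {"tx": 0, "ty": 0, "tz": 0.25, "turn": 0, "grip": 0},
    {"tx": 0, "ty": 0, "tz": 0.25, "turn": 0, "grip": 0},
    {"tx": 0, "ty": 0, "tz": 0.25, "turn": 0, "grip": 0},
    {"tx": 0, "ty": 0, "tz": 0.25, "turn": 0, "grip": 0},
    {"tx": 0, "ty": 0, "tz": 0.15, "turn": 0, "grip": 0},
    {"tx": 0, "ty": 0, "tz": 0, "turn": 0, "grip": 0}
  ]
}}

```text
time: 31.42
position: [0.6133, -0.2801, 0.1227]
tool_rot: [-3.122, 0.349, 0.002]
ft_force: [0.3, 1.0, -1.5]
grip_width: 0.296
grip_force: 40.0
```

```bash
python3 s.py
```

```text
[ 0.6133 -0.2801  0.1227] [ 0.3  1.  -1.5] [ 0.03 -0.01 -0.  ] 0.2963342601341643 39.99997425824404 31.425
brown [array([187.9, 265.8]), array([14.8, 69.4]), np.float64(74.1)] (153, 252, 69, 31)
brown [array([350., 237.]), array([32., 16.]), np.float64(90.0)] (342, 221, 17, 33)
grasp [ 0.613 -0.28   0.167] px [[344. 214.]] 100mm below [[340. 251.]]
```

Call:
{"name": "send_rows", "arguments": {
  "steps": [
    {"tx": 0, "ty": 0, "tz": 0.15, "turn": 0, "grip": 0},
    {"tx": 0, "ty": 0, "tz": 0.1, "turn": 0, "grip": 0},
    {"tx": 0, "ty": 0, "tz": 0.05, "turn": 0, "grip": 0},
    {"tx": 0, "ty": 0, "tz": 0, "turn": 0, "grip": 0}
  ]
}}

```text
time: 31.98
position: [0.6136, -0.2802, 0.1053]
tool_rot: [-3.122, 0.349, 0.001]
ft_force: [0.5, -0.3, -1.2]
grip_width: 0.295
grip_force: 40.0
```

Call:
{"name": "send_rows", "arguments": {
  "steps": [
    {"tx": 0, "ty": 0, "tz": 0.05, "turn": 0, "grip": 0},
    {"tx": 0, "ty": 0, "tz": 0, "turn": 0, "grip": 0}
  ]
}}

```text
time: 32.22
position: [0.6137, -0.2802, 0.1025]
tool_rot: [3.122, -0.349, -0.0]
ft_force: [-1.1, -0.5, -1.7]
grip_width: 0.297
grip_force: 40.0
```

Call:
{"name": "send_rows", "arguments": {
  "steps": [
    {"tx": 0, "ty": 0, "tz": 0.04, "turn": 0, "grip": 0},
    {"tx": 0, "ty": 0, "tz": 0, "turn": 0, "grip": 0}
  ]
}}

```text
time: 32.48
position: [0.6142, -0.2803, 0.101]
tool_rot: [3.122, -0.349, 0.002]
ft_force: [-0.7, 0.2, 2.0]
grip_width: 0.296
grip_force: 40.0
```

Call:
{"name": "send_rows", "arguments": {
  "steps": [
    {"tx": 0, "ty": 0, "tz": 0.04, "turn": 0, "grip": 0},
    {"tx": 0, "ty": 0, "tz": 0, "turn": 0, "grip": 0}
  ]
}}

```text
time: 32.72
position: [0.615, -0.2805, 0.1008]
tool_rot: [3.121, -0.349, 0.005]
ft_force: [-1.3, 0.0, 9.9]
grip_width: 0.295
grip_force: 40.0
```

Contact with the tin floor at z ≈ 0.101. Easing off, then releasing and withdrawing upward.

Call:
{"name": "send_rows", "arguments": {
  "steps": [
    {"tx": 0, "ty": 0, "tz": -0.06, "turn": 0, "grip": 0},
    {"tx": 0, "ty": 0, "tz": 0, "turn": 0, "grip": 0.35},
    {"tx": 0, "ty": 0, "tz": 0, "turn": 0, "grip": 0.45},
    {"tx": 0, "ty": 0, "tz": 0, "turn": 0, "grip": 0.6},
    {"tx": 0, "ty": 0, "tz": 0, "turn": 0, "grip": 0.8},
    {"tx": 0, "ty": 0, "tz": 0, "turn": 0, "grip": 0.8},
    {"tx": 0, "ty": 0, "tz": 0, "turn": 0, "grip": 0.8},
    {"tx": 0, "ty": 0, "tz": -0.3, "turn": 0, "grip": 0.8},
    {"tx": 0, "ty": 0, "tz": -0.6, "turn": 0, "grip": 0.8},
    {"tx": 0, "ty": 0, "tz": -0.8, "turn": 0, "grip": 0.8},
    {"tx": 0, "ty": 0, "tz": -0.8, "turn": 0, "grip": 0.8},
    {"tx": 0, "ty": 0, "tz": 0, "turn": 0, "grip": 0.8}
  ]
}}

```text
time: 34.22
position: [0.6166, -0.2805, 0.2584]
tool_rot: [3.119, -0.349, 0.016]
ft_force: [0.5, 0.3, -0.0]
grip_width: 0.798
grip_force: 0.0
```

Call:
{"name": "send_rows", "arguments": {
  "steps": [
    {"tx": -0.6, "ty": 0, "tz": 0, "turn": 0, "grip": 0.8},
    {"tx": -0.8, "ty": 0, "tz": 0, "turn": 0, "grip": 0.8},
    {"tx": -0.6, "ty": 0, "tz": 0, "turn": 0, "grip": 0.8},
    {"tx": 0, "ty": 0, "tz": 0, "turn": 0, "grip": 0.8}
  ]
}}

```text
time: 34.72
position: [0.4946, -0.2538, 0.252]
tool_rot: [3.119, -0.352, -0.001]
ft_force: [0.6, 0.4, -0.0]
grip_width: 0.797
grip_force: 0.0
```

```bash
python3 s.py
python3 - <<'E'
from h import *
t=grab("top");s=grab("side");w=grab("wrist")
# block in side and top/wrist views
hs=cv2.cvtColor(w[0],cv2.COLOR_RGB2HSV);m=cv2.inRange(hs,(0,90,20),(13,255,150))
for k in cv2.findContours(m,cv2.RETR_EXTERNAL,cv2.CHAIN_APPROX_NONE)[0]:
    if cv2.contourArea(k)>300: print("wrist brown",[np.round(q,1) for q in cv2.minAreaRect(k)])
print("expect block top",proj(w,[[.627,-.284,.155]]),proj(s,[[.627,-.284,.155],[.627,-.284,.1]]))
b=s[0][222:300,315:380];h2=cv2.cvtColor(b,cv2.COLOR_RGB2HSV);mm=cv2.inRange(h2,(0,0,60),(180,70,255));k=max(cv2.findContours(mm,cv2.RETR_EXTERNAL,cv2.CHAIN_APPROX_NONE)[0],key=cv2.contourArea);print("tin blob side",cv2.boundingRect(k))
# tray contents (top view): bright / red / chips vs dark floor
a=np.radians(77.4);ex=np.array([np.cos(a),np.sin(a)]);ey=np.array([-ex[1],ex[0]]);c=np.array([.5425,.141])
for n,cc in(("top",t),("side",s)):
    P=[(-.11,-.1),(.2,-.1),(.2,.1),(-.11,.1)];z=.01
    uv=cv2.undistortPoints(proj(cc,[[*(c+ex*x+ey*y),z] for x,y in P]).reshape(-1,1,2),cc[1],cc[2],P=cc[1])[:,0].astype(np.float32)
    r=cv2.warpPerspective(cv2.undistort(cc[0],cc[1],cc[2]),cv2.getPerspectiveTransform(uv,np.float32([(0,0),(310,0),(310,200),(0,200)])),(310,200))
    tr=r[15:185,205:305].astype(int);print(n,"tray median",np.median(tr,(0,1)))
    d=np.abs(tr-np.median(tr,(0,1))).sum(2);mk=(cv2.medianBlur(((d>30)*255).astype(np.uint8),3))
    for k in cv2.findContours(mk,cv2.RETR_EXTERNAL,cv2.CHAIN_APPROX_NONE)[0]:
        if cv2.contourArea(k)>40:
            x,y,ww,hh=cv2.boundingRect(k);mm=np.zeros(mk.shape,np.uint8);cv2.drawContours(mm,[k],-1,255,-1);print((x+95,y-85,ww,hh),np.round(cv2.mean(tr.astype(np.uint8),mm)[:3]))
E
```

```text
[ 0.4946 -0.2538  0.252 ] [ 0.6  0.4 -0. ] [ 0.03  0.01 -0.04] 0.7969911934387319 0.0 34.725
brown [array([187.9, 266.2]), array([14.8, 69.5]), np.float64(74.7)] (153, 251, 69, 32)
brown [array([352.9, 237.9]), array([15.6, 31.9]), np.float64(7.1)] (344, 223, 19, 31)
grasp [ 0.495 -0.254  0.296] px [[286. 158.]] 100mm below [[285. 202.]]
wrist brown [array([283.5,  34.5]), array([35., 33.]), np.float64(90.0)]
wrist brown [array([475.5,  18.5]), array([37., 49.]), np.float64(90.0)]
wrist brown [array([418.3,  32.4]), array([83.5, 46.2]), np.float64(40.6)]
expect block top [[284.95838991  37.4965576 ]] [[350.67360924 218.97405492]
 [347.94694933 239.58681332]]
tin blob side (10, 0, 44, 66)
top tray median [59. 60. 61.]
(95, -85, 100, 170) [93. 84. 46.]
side tray median [53. 54. 18.]
(95, -85, 100, 170) [78. 75. 37.]
```

Run:
```python
from h import *
t=grab("top")
a=np.radians(77.4);ex=np.array([np.cos(a),np.sin(a)]);ey=np.array([-ex[1],ex[0]]);c=np.array([.5425,.141])
def rect(cc,z):
    P=[(-.11,-.1),(.2,-.1),(.2,.1),(-.11,.1)]
    uv=cv2.undistortPoints(proj(cc,[[*(c+ex*x+ey*y),z] for x,y in P]).reshape(-1,1,2),cc[1],cc[2],P=cc[1])[:,0].astype(np.float32)
    return cv2.warpPerspective(cv2.undistort(cc[0],cc[1],cc[2]),cv2.getPerspectiveTransform(uv,np.float32([(0,0),(310,0),(310,200),(0,200)])),(310,200))
r=rect(t,.024);y=cv2.inRange(cv2.cvtColor(r,cv2.COLOR_RGB2HSV),(20,120,60),(36,255,255))
print("rows/cols fully yellow x:",np.where(y[30:170].mean(0)>250)[0][[0,-1]]-110,"y:",np.where(y[:,20:200].mean(1)>250)[0][[0,-1]]-100)
r=rect(t,.008);g=cv2.cvtColor(r,cv2.COLOR_RGB2GRAY)[20:180:6,208:306:5];print("gray of tray, rows y=-80.., cols x=98..");print(g)
```

```text
rows/cols fully yellow x: [-100  103] y: [-90  85]
gray of tray, rows y=-80.., cols x=98..
[[122 120  81  45  43  45  46  46  46  48  45  43  43  46  48  46  42  43
   39  25]
 [128 148 108  65  60  60  61  62  60  61  60  60  60  60  60  60  58  60
   50  28]
 [132 148 108  65  60  60  61  62  61  60  60  60  60  60  60  60  59  59
   47  28]
 [165 157 109  65  58  55  60  62  63  62  61  60  59  59  60  60  59  59
   47  28]
 [165 157 110  65  49  46  58  63  63  63  60  60  59  59  60  60  59  59
   46  28]
 [166 159 109  66  50  45  56  64  62  61  60  60  59  59  60  59  59  59
   45  28]
 [166 159 110  59  49  46  49  53  59  60  61  60  59  59  60  59  58  59
   46  28]
 [166 157  99  30  20  39  56  58  60  60  60  60  59  58  60  59  59  59
   46  28]
 [166 158  94  24  15  34  57  61  61  60  60  60  59  59  60  60  59  59
   46  28]
 [165 158 104  41  37  53  61  62  60  60  60  61  60  59  60  60  59  59
   45  27]
 [165 159 107  44  31  52  63  62  61  61  60  60  60  58  60  60  60  59
   46  28]
 [166 159 109  40  28  50  62  62  60  60  60  60  59  59  60  60  60  59

[... 586 characters left out ...]
  61  60
   52  31]
 [166 161 119  68  59 106 167 179 172 121  68  61  61  60  61  61  61  60
   50  30]
 [166 161 120  60  41  64 134 155 138  92  64  62  61  61  62  61  61  60
   51  31]
 [166 161 114  45  18  20  44  65  69  62  61  62  62  62  63  61  62  60
   52  32]
 [166 160 115  45  18  14  20  45  61  61  62  62  62  61  62  61  61  60
   53  32]
 [164 162 119  55  28  19  23  46  60  61  61  62  61  61  62  62  62  62
   52  31]
 [130 148 122  69  53  50  53  60  62  62  63  62  62  62  62  62  61  61
   53  32]
 [131 148 122  70  62  64  62  63  63  62  62  63  63  62  62  62  62  61
   54  32]
 [121 118  90  64  62  63  63  63  62  61  61  61  61  61  60  61  61  60
   52  33]]
```

All six chips show in the tray: red at y ≈ -58, black -35, red -15, black +8, white +35 and black +50 mm. The plate is clear, the scraper stands in the tin, and the gripper is away from everything.

```bash
python3 -c "
from bench import ctrl
print(ctrl.close_job())"
```

```text
the job is handed in; nothing more can be done
None
```

I handed the job in at about 35 s of the 72 s limit: all six chips are in the tray, the plate is clear, and the scraper was lowered into the open tin and stands on its end. The judge's verdict was not shown.

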